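# Clip the snap-hook tag onto the specimen case

### The job

Take the snap-hook tag out of the rack and clip it onto the eye on the lid of the specimen case: press its sprung gate down on the eye's bar until the gate gives way, then work the bar over the hook's nose so that the gate snaps shut behind it. Then tug the tag upward lightly, with about half a kilogram of pull, to prove that it holds, lower it a little and let go, leaving it clipped on with the gate shut. The eye's height is not known exactly, so feel for it and never press or pull on the eye or the case with more than about a kilogram and a half, and leave the other things where they are.

Things in the scene. Friction and masses are not known exactly. Their poses are not given: they have to be found in the camera images.
- tag (a point): Centre of the snap hook's tag, the point to grasp: flat aluminium plate 32 (x) by 10 (y) by 48 mm (z), pale label, standing up from the loop's top rail. It reaches 26 mm below this point (the rail's top) to 22 mm above. Axes: z up, x along the loop to its nose end, y through its thickness. It is 62 mm above the hook's bottom edge.
- hook: The loose snap hook, steel, about 0.2 kg, 10 mm thick, upright in a slot of a wooden rack (slot holds the lowest 20 mm of its ends, 1 mm play each side; lift straight out). Flat loop 80 mm long (x), 36 mm high (z), 8 mm rails. Origin mid bottom edge, axes as for the tag, which is at x +18, z +62. Loop's inside: x -32 to +32, z 8 to 28. Bottom side: dark gate on the -x side, fixed nose on the +x side.
- entry (a point): Point on the hook at x +9, z -2 from its origin: where the centre of a 6 mm bar should be when it first meets the shut gate from below. The gate (6 mm thick, hinge at x -34, z 4, rounded tip at x +14) swings only up into the loop. The nose's blunt tip is at x +15, so a bar 2 mm further to +x begins to catch the nose; further to -x the gate cannot open enough.
- bowl (a point): Point on the hook at x +23, z +11: bar centre when in the bowl, on the nose (the nose fills z 0 to 8, x +15 to +40; end post from x +32). To get there from the entry the bar must rise 14 to 18 mm relative to the hook (add 1 mm to a push for the eye's give), lifting the gate (at 18.5 mm the gate is at its hard stop), then pass 14 mm to +x over the nose; the gate drops shut once the bar is past x about +18.
- gate (a joint): Opening angle of the hook's sprung gate, rad: 0 shut, 0.42 at its hard stop. At the entry it takes about 3.5 N to start it, a clear step in force when it meets the bar, and about 7 N at 0.3 rad.
- eye_mid (a point): Point fixed to the case, 30 mm above its lid, mid eye: a steel staple, a level 6 mm bar along y between 6 mm legs centred 16 mm either side. The bar is straight above or below this point by up to 10 mm, set anew each time: this reading does not show it, so feel for it. z up, x across the bar; the hook goes on with its x along this x, either way round.
- eye (a joint): How far the rubber-mounted eye is pushed down (negative) or drawn up (positive) by a load, m: 1 mm for each 5 N, 0 unloaded. It says nothing of the height at which the eye is set.
- case: The fixed specimen case: grey box with flat aluminium lid, 206 (x) by 166 (y) by 60 mm high, carrying the eye in the middle of the lid; origin at the centre of its underside, axes as for eye_mid. The bar's centre is 20 to 40 mm above the lid when not loaded.
- plain_tag: Plain loose plate 80 x 10 x 55 mm with a label and no loop, in the rack's other slot, 84 mm beside the hook; leave alone.
- shell_a: Loose shell, 52 mm wide, 20 mm high, on the table; leave alone.
- jar: Loose clear jar, 52 mm wide, 65 mm high; leave alone.
- caliper: Loose caliper lying flat, 170 mm long, 12 mm high; leave alone.
- brush: Loose brush lying on the table; leave alone.
There are look-alikes about, which are no part of the job. Leave any blue, orange or purple look-alike of the hook alone.

How it is judged:
On the way, in this order (a step that is already met when the one before it is completed fails the run):
1. the gate is pushed open (over 0.2 rad) by pressing the hook on the eye (value of joint gate above 0.2 rad and contact force between hook and case above 1 N), for 0.05 s.
2. with the gate shut (under 0.06 rad) and the bar in the bowl behind the nose, the hook is tugged upward against the eye with about 3 N or more (the eye drawn up over 0.6 mm) for 0.2 s (value of joint gate below 0.06 rad and contact force between hook and case above 2.5 N and value of joint eye above 0.0006 m and x of eye_mid in the frame of tag between -0.002 and 0.013 m and y of eye_mid in the frame of tag between -0.019 and 0.019 m), for 0.2 s.
At the end, for the whole second after the job is handed in: The hook is left clipped on the eye: gate shut (under 0.06 rad), the eye's middle inside the hook's loop (x -48 to +14, z -53 to -26, y within 19 mm of the tag's centre, in the tag's axes), the hook at rest and let go (value of joint gate below 0.06 rad and x of eye_mid in the frame of tag between -0.048 and 0.014 m and z of eye_mid in the frame of tag between -0.053 and -0.026 m and y of eye_mid in the frame of tag between -0.019 and 0.019 m and linear speed of hook below 0.02 m/s); the robot touches nothing.
It fails at once if the case with its eye is pressed or pulled with more than 16 N (contact force between anything else and case above 16 N).
It fails at once if one of the other loose things (plain tag, shell, jar, caliper, brush) is moved more than 30 mm (distance of any of shell_a, jar, caliper, brush, plain_tag from where it was at the start of the episode above 0.03 m).
It also fails if it takes over 64 s, if anything falls off the work surface, if the arm or the gripper's body presses on something with over 40 N, if the wrist force passes 120 N, or if a joint passes its speed limit or range.

### The arm

A 6-joint arm with a two-finger parallel gripper is mounted at the origin on the work surface. World frame = base frame: x ahead of the robot, y to its left, z up, the work surface at z = 0. Lengths are in m, angles in rad, forces in N, time in s.
With the tool pointing down it reaches from about 0.275 to 0.825 m from the base axis. Payload 4.9 kg.
Tool frame: the origin (TCP) lies between the finger pads; the fingertips stand 17 mm ahead of it and the grasp point (between the pads) lies 2 mm behind it (ctrl.nose_length is the z of the fingertips in the tool frame, in m); z points along the fingers, x is the direction in which the jaws open and shut, and the axes are right-handed (so a half turn about z gives the same grasp; the last joint's range is limited). The gripper opens to 85 mm and grips with 20 to 120 N. Pads are 22 mm wide; open, the fingers measure 114 mm over their backs; the gripper's body (76 mm by 85 mm) begins 54 mm behind the grasp point. The pads swing forward as they close: fully open they stand 13 mm farther back than shut.
Start: joints at [-1.437, 0.326, -0.193, 1.052, 0, 1.437], TCP at [0.146, -0.53, 0.248] pointing down, gripper open.
Joint ranges: [-2.65, 2.65], [-0.97, 1.79], [-1.3, 1.35], [-1.93, 2.1], [-1.47, 1.37], [-3.14, 3.14]. Speed limits (rad/s): [2.57, 2.57, 3.14, 3.14, 3.14, 3.14].

### API

Orientations are given as a unit quaternion [x, y, z, w].
In Python, from plant import ctrl gives the robot as it stands. The module is installed in compiled form; this text tells all that it offers.
- The arm moves only by the tool jog_arm, never from a script. Its argument "steps" is a list of rows, each a list of 7 numbers: the turn, a rotation vector about the tool's x, y, z in rad, then the shift along the tool's x, y, z in units of 30 mm (1.0 is 30 mm), then the opening in per cent of the stroke, from 0 (shut) to 100 (fully open). In form: [[wx, wy, wz, dx, dy, dz, grip], ...]. A call has 1 to 12 rows; each row is the pose to reach, as a shift and turn from the pose commanded when the call began, along the tool's axes at that moment; what a row does not reach only later rows make up. A row lasts 1/10 s, in which the tool goes at most 50 mm and 8.59 degrees, less where a joint would pass 70% of its speed; a pose out of reach is approached as far as the arm can. A call with a gripper value outside its range is refused whole. The fingers move at their own pace and stop on an object; "grip_force" is the grip in N (left out, the last holds). Time passes only in rows, so rows that repeat a pose let the fingers close. It gives the time, the measured TCP pose, the force and the opening at its end, in the units of the state.
- ctrl.observe(): the state, without advancing time (a new reading comes with each control period).
- ctrl.camera(name): name is "side" or "top" or "wrist"; returns a dict with "frame" (480x640x3 uint8, blue, green, red), "vfov" (degrees; the focal length in pixels is half the picture's height over the tangent of half this angle, whatever the lens; pixels are square), "cx", "cy" (the principal point, pixels), "R" (3x3) and "t" (3): a world point X has camera coordinates R X + t; the wrist camera has in their place "mount" (4x4, takes a point from camera to tool coordinates, whose origin is the TCP and whose axes are the tool frame's). Camera axes: x right, y down, z forward; pixel columns grow to the right and rows downward; lengths in m; the calibration is good to about 2 mm. A picture is of the moment at which its call begins: read the wrist's pose just before it. There is no depth.
- ctrl.finish_job(): hands the job in, once; it reports no verdict.
The state is a dict: "time": time; "joints": joint angles; "qd": joint speeds; "joint_efforts": joint torques, N m; "tcp_pos": TCP position; "orientation": TCP orientation; "force": force on the tool from outside, world axes, zero at the start; "ft_torque": the same for the moment, N m; "grip_width": finger opening in m.
Only numpy, scipy, OpenCV 4.12 (cv2) and the standard library are available. Lean on these libraries where they do the work, as an engineer would, in place of code of your own. Each camera call takes 0.05 s, during which the arm holds its last target.

## Working session

There is one attempt and no reset: what is moved stays moved. The work goes in short steps, Python scripts to look and compute and a tool call to move; the robot and the scene stay as the last step left them, time stands still between calls to the robot, and variables do not carry over. Pictures are saved under pics/ and viewed, and the job is handed in when it is done.

Besides the shell and the picture viewer there is one more tool, called after "Call:" as a command line: name --pt "numbers of a row" for each row, then --argument value for the rest. jog_arm: Moves the arm, as the interface text tells. Its arguments: {"type":"object","properties":{"steps":{"type":"array"},"grip_force":{"type":"number"}},"required":["steps"]}

```bash
mkdir -p pics
cat > h.py <<'E'
import numpy as np, cv2, json, pickle
from plant import ctrl
from scipy.spatial.transform import Rotation as Ro
def snap(name,fn):
    s=ctrl.observe(); c=ctrl.camera(name); cv2.imwrite('pics/%s.png'%fn,c['frame'])
    pickle.dump((s,c),open('pics/%s.pkl'%fn,'wb')); return s,c
def ray(fn,u,v):
    s,c=pickle.load(open('pics/%s.pkl'%fn,'rb'))
    f=240/np.tan(np.radians(c['vfov'])/2)
    d=np.array([(u-c['cx'])/f,(v-c['cy'])/f,1.])
    if c.get('mount') is not None and 'mount' in c:
        M=np.array(c['mount']);R=Ro.from_quat(s['orientation']).as_matrix()
        return R@M[:3,3]+np.array(s['tcp_pos']),R@M[:3,:3]@d
    R=np.array(c['R']);t=np.array(c['t']); return -R.T@t,R.T@d
def atz(fn,u,v,z):
    o,d=ray(fn,u,v); return o+d*(z-o[2])/d[2]
def proj(fn,X):
    s,c=pickle.load(open('pics/%s.pkl'%fn,'rb'))
    f=240/np.tan(np.radians(c['vfov'])/2); X=np.array(X,float)
    if 'mount' in c:
        M=np.array(c['mount']);R=Ro.from_quat(s['orientation']).as_matrix()
        p=R.T@(X-np.array(s['tcp_pos'])); p=M[:3,:3].T@(p-M[:3,3])
    else: p=np.array(c['R'])@X+np.array(c['t'])
    return np.array([c['cx']+f*p[0]/p[2],c['cy']+f*p[1]/p[2]])
def tri(obs):
    A=np.zeros((3,3));b=np.zeros(3)
    for fn,u,v in obs:
        o,d=ray(fn,u,v);d=d/np.linalg.norm(d);P=np.eye(3)-np.outer(d,d);A+=P;b+=P@o
    X=np.linalg.solve(A,b); return X,[proj(f,X)-[u,v] for f,u,v in obs]
def crop(fn,x0,y0,x1,y1,k,out):
    im=cv2.imread('pics/%s.png'%fn)[y0:y1,x0:x1]; cv2.imwrite('pics/%s.png'%out,cv2.resize(im,None,fx=k,fy=k,interpolation=cv2.INTER_CUBIC))
E
python3 - <<'E'
from h import *
for n in ['side','top','wrist']:
    s,c=snap(n,n+'0'); print(n,c['vfov'],c['cx'],c['cy'],{k:c[k] for k in c if k not in('frame',)} )
print(s, ctrl.nose_length)
E
```

```text
side 57.774393507554265 322.6864605167246 238.90080849216554 {'vfov': 57.774393507554265, 'cx': 322.6864605167246, 'cy': 238.90080849216554, 'R': array([[-0.73262861, -0.68055269,  0.01016624],
       [-0.50655546,  0.53521925, -0.6759748 ],
       [ 0.4545953 , -0.50038824, -0.73685461]]), 't': array([0.3913638 , 0.3294808 , 0.81916179])}
top 53.8990528497611 317.0923918356744 234.7002354608467 {'vfov': 53.8990528497611, 'cx': 317.0923918356744, 'cy': 234.7002354608467, 'R': array([[ 0.02662894, -0.99948242,  0.01804986],
       [-0.99219287, -0.0286268 , -0.12138295],
       [ 0.12183683, -0.01467665, -0.99244163]]), 't': array([-0.01846738,  0.53276605,  1.40103568])}
wrist 68.14548787396511 319.1264337159774 232.65486182043028 {'vfov': 68.14548787396511, 'cx': 319.1264337159774, 'cy': 232.65486182043028, 'mount': array([[ 9.99999683e-01, -8.97164228e-05,  7.91342195e-04,
         3.26542070e-04],
       [-1.74838522e-04,  9.44664480e-01,  3.28038093e-01,
        -8.40263676e-02],
       [-7.76983267e-04, -3.28038127e-01,  9.44664164e-01,
        -1.26264837e-01],
       [ 0.00000000e+00,  0.00000000e+00,  0.00000000e+00,
         1.00000000e+00]])}
{'time': 0.1, 'joints': array([-1.43719701e+00,  3.26861056e-01, -1.93484346e-01,  1.05201255e+00,
       -1.14941522e-06,  1.43658497e+00]), 'qd': array([-0.00217922, -0.00287607,  0.00182195, -0.000296  ,  0.00017227,
       -0.00127688]), 'joint_efforts': array([-8.12639701e-05, -4.44241083e+01,  2.63037425e+01,  7.92569452e-03,
       -2.06159716e-04,  2.39483377e-06]), 'tcp_pos': array([ 0.14547901, -0.52989312,  0.24758469]), 'orientation': array([ 7.95179234e-01, -6.06373957e-01, -5.52353751e-04, -5.51878910e-04]), 'force': array([0.72915249, 0.50560499, 0.4153407 ]), 'ft_torque': array([-0.01727084, -0.01505454,  0.03395529]), 'grip_width': 0.08520033637924089} 0.017
```

View pics/side0.png

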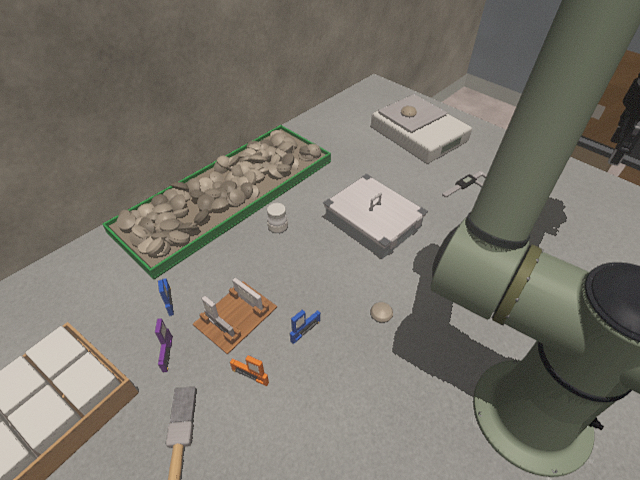

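View pics/top0.png

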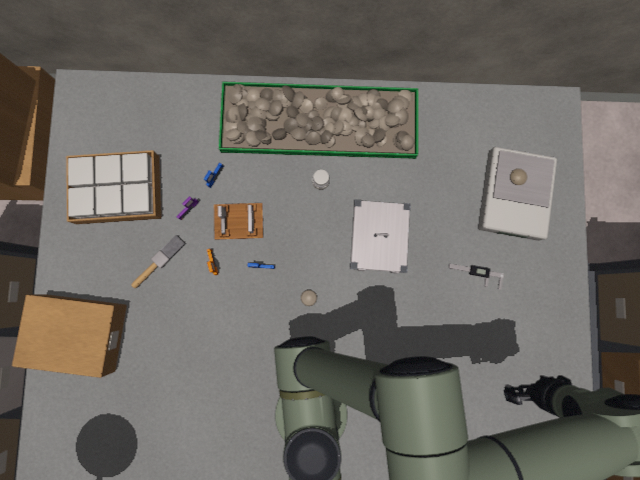

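View pics/wrist0.png

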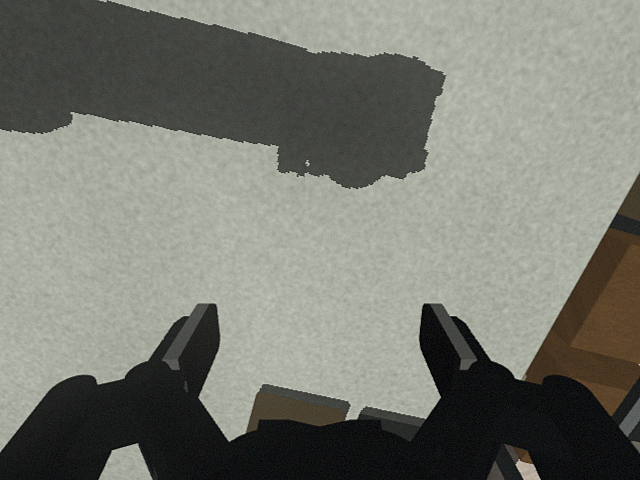

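Run:
```python
from h import *
crop('side0',180,260,340,400,5,'s1'); crop('top0',200,190,290,290,6,'t1'); crop('side0',310,165,440,260,6,'s2'); crop('top0',340,190,420,280,6,'t2')
print(atz('top0',223,220,0.05),atz('top0',251,219,.05),atz('top0',380,236,.06))
```

```text
[0.5672179 0.2800114 0.05     ] [0.57271901 0.19636551 0.05      ] [ 0.53122158 -0.19110797  0.06      ]
```

View pics/s1.png

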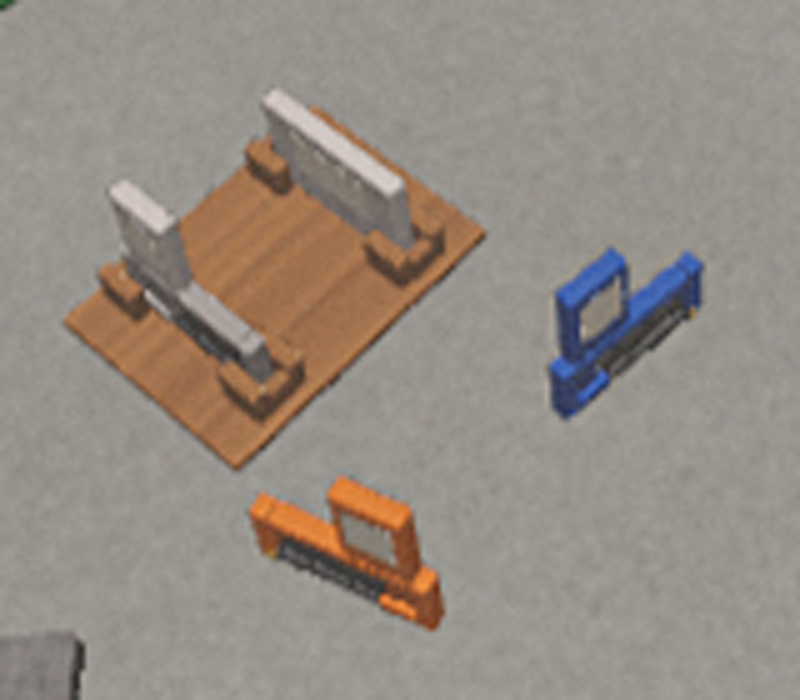

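View pics/t1.png

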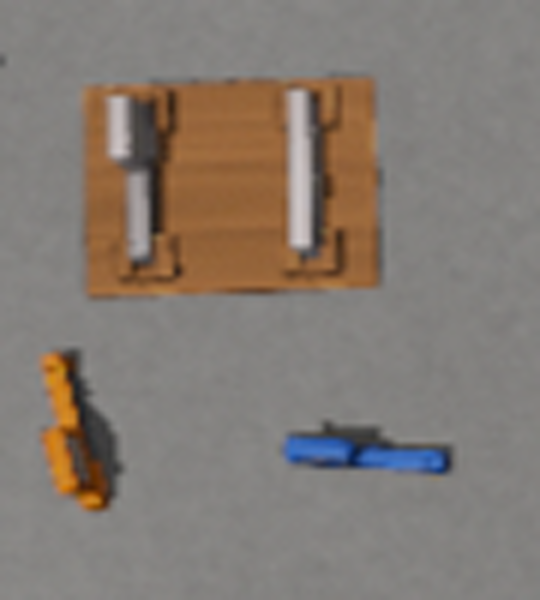

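View pics/s2.png

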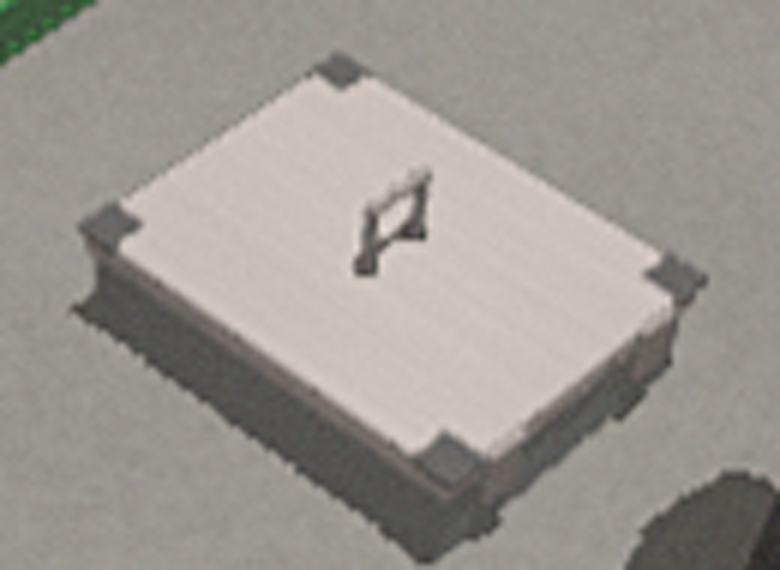

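View pics/t2.png

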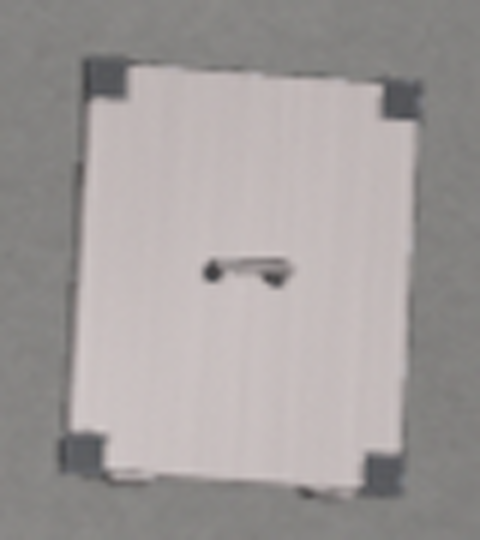

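Run:
```python
from h import *
P=[atz('top0',340+a/6,190+b/6,.06) for a,b in [(84,58),(421,84),(403,495),(62,473)]]
print(np.round(P,4)); print([np.linalg.norm(P[i]-P[(i+1)%4]) for i in range(4)], np.mean(P,0))
# side corners
Q=[atz('side0',310+a/6,165+b/6,.06) for a,b in [(82,222),(340,55),(705,280),(450,490)]]
print(np.round(Q,4)); print([np.linalg.norm(Q[i]-Q[(i+1)%4]) for i in range(4)], np.mean(Q,0))
# tag top centre: side s1 k5 off 180,260 ; top t1 k6 off 200,190
for n,s,t in [('tagtop near',(176,218),(118,160)),('tagtop far',(125,188),(118,97)),('plain far',(275,95),(298,92)),('plain near',(400,185),(302,250)),('hook low',(258,345),(139,257))]:
    X,e=tri([('side0',180+s[0]/5,260+s[1]/5),('top0',200+t[0]/6,190+t[1]/6)]); print(n,np.round(X,4),np.round(e,1))
```

```text
[[ 0.6391 -0.1115  0.06  ]
 [ 0.631  -0.2812  0.06  ]
 [ 0.4247 -0.2728  0.06  ]
 [ 0.4309 -0.1042  0.06  ]]
[np.float64(0.16987086334592294), np.float64(0.20641609825805318), np.float64(0.16870924111311336), np.float64(0.20832794953934938)] [ 0.53143636 -0.19244569  0.06      ]
[[ 0.6376 -0.1142  0.06  ]
 [ 0.6284 -0.2788  0.06  ]
 [ 0.4225 -0.2688  0.06  ]
 [ 0.4286 -0.1001  0.06  ]]
[np.float64(0.16488021514917506), np.float64(0.20615022242963582), np.float64(0.16880925041478287), np.float64(0.20947911075903627)] [ 0.52927115 -0.19048222  0.06      ]
tagtop near [0.5694 0.2812 0.0923] [[-0.7 -0.1]
 [ 0.3  0.4]]
tagtop far [0.6017 0.2842 0.0844] [[-0.8 -0.1]
 [ 0.4  0.4]]
plain far [0.6123 0.2007 0.0574] [[-0.4 -0. ]
 [ 0.2  0.2]]
plain near [0.5333 0.1956 0.061 ] [[ 0.2  0. ]
 [-0.1 -0.1]]
hook low [0.5298 0.2796 0.0386] [[-0. -0.]
 [ 0.  0.]]
```

```bash
cat >> h.py <<'E'
def rel(p,yaw=None):
    s=ctrl.observe(); R=Ro.from_quat(s['orientation']).as_matrix()
    d=R.T@(np.array(p)-np.array(s['tcp_pos']))/0.03
    out='shift '+str(np.round(d,3))
    if yaw is not None:
        y=np.radians(yaw); T=np.array([[np.cos(y),np.sin(y),0],[np.sin(y),-np.cos(y),0],[0,0,-1]])
        # cols: x=(c,s,0) y=z cross x=(s,-c,0)
        out+=' turn '+str(np.round(Ro.from_matrix(R.T@T).as_rotvec(),4))
    print(out); st()
def st():
    s=ctrl.observe(); R=Ro.from_quat(s['orientation']).as_matrix()
    print('t%.2f'%s['time'],'pos',np.round(s['tcp_pos'],4),'yaw %.2f'%np.degrees(np.arctan2(R[1,0],R[0,0])),'zax',np.round(R[:,2],4),'F',np.round(s['force'],2),'M',np.round(s['ft_torque'],3),'w',round(s['grip_width'],4))
E
python3 -c "
from h import *
rel((.40,-.05,.25)); rel((.585,.283,.25),94)"
```

```text
shift [-13.184 -12.415  -0.058]
t0.15 pos [ 0.1455 -0.53    0.2477] yaw -74.66 zax [-2.0e-04  1.3e-03 -1.0e+00] F [ 0.44 -0.05 -0.19] M [-0.011 -0.004  0.037] w 0.0853
shift [-22.256 -21.299  -0.044] turn [-2.0000e-03 -0.0000e+00 -2.9436e+00]
t0.15 pos [ 0.1455 -0.53    0.2477] yaw -74.66 zax [-2.0e-04  1.3e-03 -1.0e+00] F [ 0.44 -0.05 -0.19] M [-0.011 -0.004  0.037] w 0.0853
```

Call:
jog_arm --pt "0 0 -1.7 -13.2 -12.4 0 100" --pt "0 0 -1.7 -13.2 -12.4 0 70" --pt "0 0 -1.7 -13.2 -12.4 0 60" --pt "0 0 -1.7 -13.2 -12.4 0 60" --pt "0 0 -1.7 -13.2 -12.4 0 60" --pt "0 0 -1.7 -13.2 -12.4 0 60" --pt "0 0 -1.7 -13.2 -12.4 0 60" --pt "0 0 -1.7 -13.2 -12.4 0 60" --pt "0 0 -1.7 -13.2 -12.4 0 60" --pt "0 0 -1.7 -13.2 -12.4 0 60" --pt "0 0 -1.7 -13.2 -12.4 0 60" --pt "0 0 -1.7 -13.2 -12.4 0 60"

```text
time: 1.35
tcp_pos: [0.4009, -0.0457, 0.2483]
orientation: [0.979, 0.203, 0.001, -0.001]
force: [0.2, -0.7, 0.1]
grip_width: 0.0515
```

```bash
python3 -c "
from h import *
rel((.585,.283,.25),94)"
```

```text
shift [ 9.99  -7.611 -0.037] turn [-0.     -0.0018 -1.2313]
t1.35 pos [ 0.4009 -0.0457  0.2483] yaw 23.45 zax [ 9.0e-04  1.4e-03 -1.0e+00] F [ 0.18 -0.74  0.09] M [-0.034 -0.003 -0.049] w 0.0515
```

Call:
jog_arm --pt "0 0 -1.23 10 -7.6 0 60" --pt "0 0 -1.23 10 -7.6 0 60" --pt "0 0 -1.23 10 -7.6 0 60" --pt "0 0 -1.23 10 -7.6 0 60" --pt "0 0 -1.23 10 -7.6 0 60" --pt "0 0 -1.23 10 -7.6 0 60" --pt "0 0 -1.23 10 -7.6 0 60" --pt "0 0 -1.23 10 -7.6 0 60" --pt "0 0 -1.23 10 -7.6 0 60" --pt "0 0 -1.23 10 -7.6 0 60" --pt "0 0 -1.23 10 -7.6 0 60"

```text
time: 2.45
tcp_pos: [0.5874, 0.2752, 0.248]
orientation: [0.688, 0.726, -0.001, -0.0]
force: [0.7, -0.8, 0.9]
grip_width: 0.0512
```

```bash
python3 -c "
from h import *
st(); snap('wrist','w1'); snap('side','side1'); st()"
```

```text
t2.45 pos [0.5874 0.2752 0.248 ] yaw 93.10 zax [-1.1e-03 -7.0e-04 -1.0e+00] F [ 0.7  -0.79  0.91] M [ 0.015 -0.002 -0.015] w 0.0512
t2.55 pos [0.5877 0.275  0.2486] yaw 93.09 zax [-2.e-04 -2.e-04 -1.e+00] F [-0.45 -0.23 -0.01] M [-0.049  0.015  0.003] w 0.0514
```

View pics/w1.png

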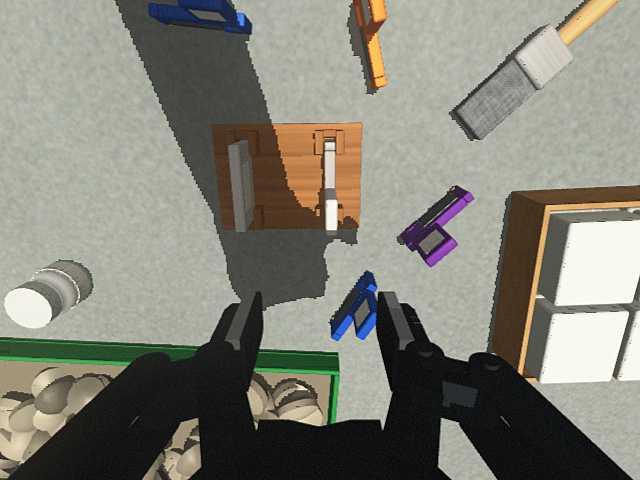

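```bash
python3 -c "
from h import *
crop('w1',200,110,370,245,4.6,'w1c')"
```

```text
(no output)
```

View pics/w1c.png

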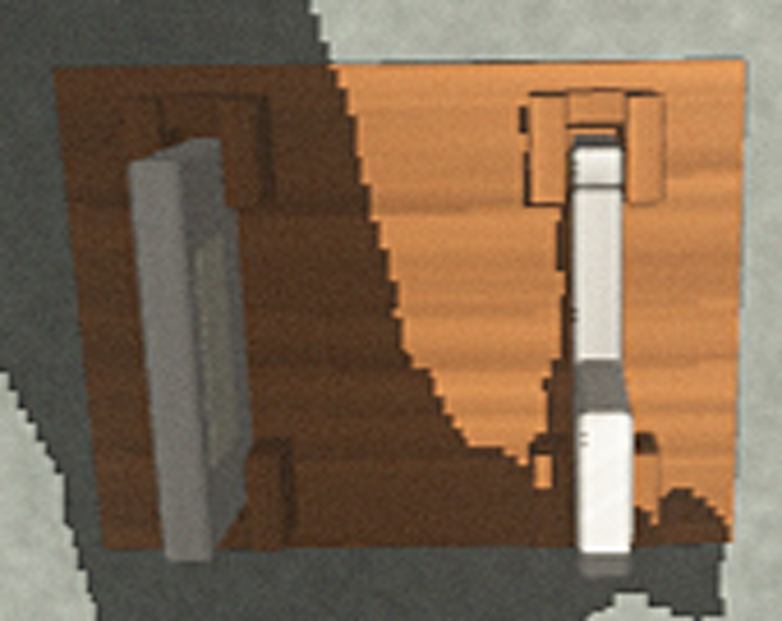

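Run:
```python
from h import *
f=lambda p:(200+p[0]/4.6,110+p[1]/4.6)
tn=f((604,412));tf=f((605,553))
for z in (.084,.088,.092,.096):
    a=atz('w1',*tn,z);b=atz('w1',*tf,z); print(z,np.round(a,4),np.round(b,4),np.linalg.norm(a-b), np.degrees(np.arctan2(*(b-a)[1::-1])))
print(tri([('w1',*tn),('side0',180+170/5,260+221/5),('top0',200+119/6,190+160/6)]))
print(tri([('w1',*tf),('side0',180+119/5,260+185/5),('top0',200+119/6,190+96/6)]))
# hook rail top left end, z=tag top-48
for p in [(597,187),(597,146),(600,360)]: print(np.round(atz('w1',*f(p),.09-.048),4))
a=atz('w1',*f((55,68)),.004);b=atz('w1',*f((745,60)),.004);c=atz('w1',*f((733,542)),.004);d=atz('w1',*f((105,548)),.004)
print(np.round([a,b,c,d],4))
```

```text
0.084 [0.5729 0.2839 0.084 ] [0.6    0.2859 0.084 ] 0.02715131184104296 4.15259469559874
0.088 [0.5719 0.2837 0.088 ] [0.5986 0.2856 0.088 ] 0.02677727826775965 4.15259469559873
0.092 [0.5709 0.2835 0.092 ] [0.5973 0.2854 0.092 ] 0.026403244694476233 4.152594695598737
0.096 [0.57   0.2833 0.096 ] [0.5959 0.2852 0.096 ] 0.026029211121192927 4.152594695598727
(array([0.57097508, 0.28265916, 0.08973108]), [array([-1.12395072, -0.67006248]), array([-0.36512656,  0.05100688]), array([-0.12518589, -0.03937978])])
(array([0.60146102, 0.28496475, 0.08606671]), [array([-1.07124576,  2.3679354 ]), array([-0.01678214,  0.35936563]), array([-0.14196319,  0.540315  ])])
[0.5372 0.2815 0.042 ]
[0.5293 0.2809 0.042 ]
[0.5721 0.2843 0.042 ]
[[0.5224 0.1635 0.004 ]
 [0.5125 0.3131 0.004 ]
 [0.6224 0.3205 0.004 ]
 [0.6322 0.1706 0.004 ]]
```

```bash
python3 -c "
from h import *
rel((.587,.2845,.066),93.8)"
```

```text
shift [ 3.190e-01 -4.000e-03  6.086e+00] turn [-0.0002  0.0002 -0.0123]
t2.55 pos [0.5877 0.275  0.2486] yaw 93.09 zax [-2.e-04 -2.e-04 -1.e+00] F [-0.45 -0.23 -0.01] M [-0.049  0.015  0.003] w 0.0514
```

Call:
jog_arm --pt "0 0 -0.0123 0.31 0 0.5 45" --pt "0 0 -0.0123 0.31 0 1.5 45" --pt "0 0 -0.0123 0.31 0 2.5 45" --pt "0 0 -0.0123 0.31 0 3.5 45" --pt "0 0 -0.0123 0.31 0 4 45" --pt "0 0 -0.0123 0.31 0 4 45"

```text
time: 3.15
tcp_pos: [0.5849, 0.2846, 0.1246]
orientation: [0.683, 0.731, -0.003, -0.002]
force: [0.0, -0.1, -0.1]
grip_width: 0.0387
```

```bash
python3 -c "
from h import *
rel((.587,.2845,.066),93.8);snap('wrist','w2'); st()"
```

```text
shift [-0.006  0.081  1.953] turn [-0.006   0.0014  0.0019]
t3.15 pos [0.5849 0.2846 0.1246] yaw 93.91 zax [-0.0059 -0.0018 -1.    ] F [ 0.02 -0.15 -0.06] M [ 0.01   0.006 -0.009] w 0.0387
t3.20 pos [0.5862 0.2851 0.1266] yaw 93.91 zax [-3.e-03 -9.e-04 -1.e+00] F [ 0.23 -0.53  0.01] M [ 0.048 -0.027  0.026] w 0.0384
```

View pics/w2.png

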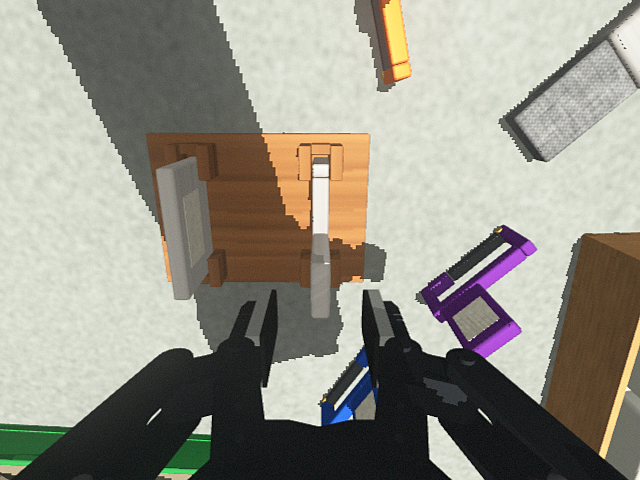

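```bash
python3 -c "
from h import *
for z in (.086,.09): print(atz('w2',320,263,z),atz('w2',320,317,z))
print(atz('w2',320,177,.042))
rel((.587,.2845,.066),93.8)"
```

```text
[0.57299019 0.2836339  0.086     ] [0.60440431 0.28581119 0.086     ]
[0.57123709 0.2835117  0.09      ] [0.60189138 0.28563633 0.09      ]
[0.53702261 0.28114864 0.042     ]
shift [-0.019  0.033  2.02 ] turn [-0.0031  0.0007  0.0019]
t3.20 pos [0.5862 0.2851 0.1266] yaw 93.91 zax [-3.e-03 -9.e-04 -1.e+00] F [ 0.23 -0.53  0.01] M [ 0.048 -0.027  0.026] w 0.0384
```

Call:
jog_arm --pt "0 0 0 0 0.03 0.7 45" --pt "0 0 0 0 0.03 1.4 45" --pt "0 0 0 0 0.03 2.0 45" --pt "0 0 0 0 0.03 2.12 45" --pt "0 0 0 0 0.03 2.12 45" --pt "0 0 0 0 0.03 2.12 45" --grip_force 60

```text
time: 3.8
tcp_pos: [0.5894, 0.2859, 0.0663]
orientation: [0.682, 0.731, 0.001, 0.001]
force: [-0.3, 0.5, 0.6]
grip_width: 0.0385
```

```bash
python3 -c "
from h import *
snap('wrist','w3'); snap('side','s3');st();crop('s3',180,220,340,360,5,'s3c')"
```

```text
t3.90 pos [0.5894 0.2859 0.0663] yaw 93.93 zax [ 2.4e-03  9.0e-04 -1.0e+00] F [ 0.71 -0.67  0.66] M [-0.018 -0.017  0.056] w 0.0385
```

View pics/w3.png

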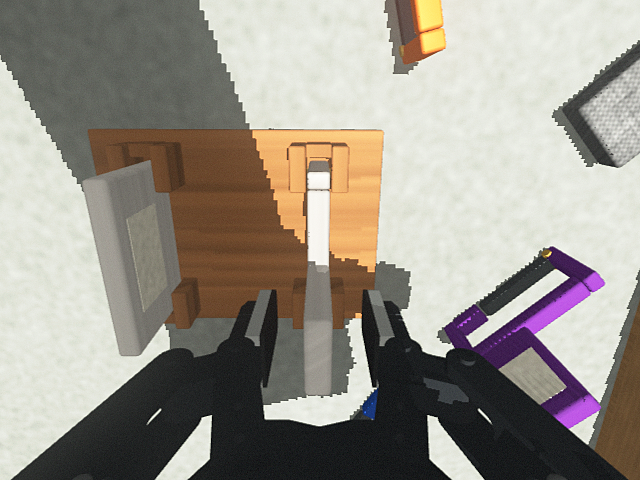

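View pics/s3c.png

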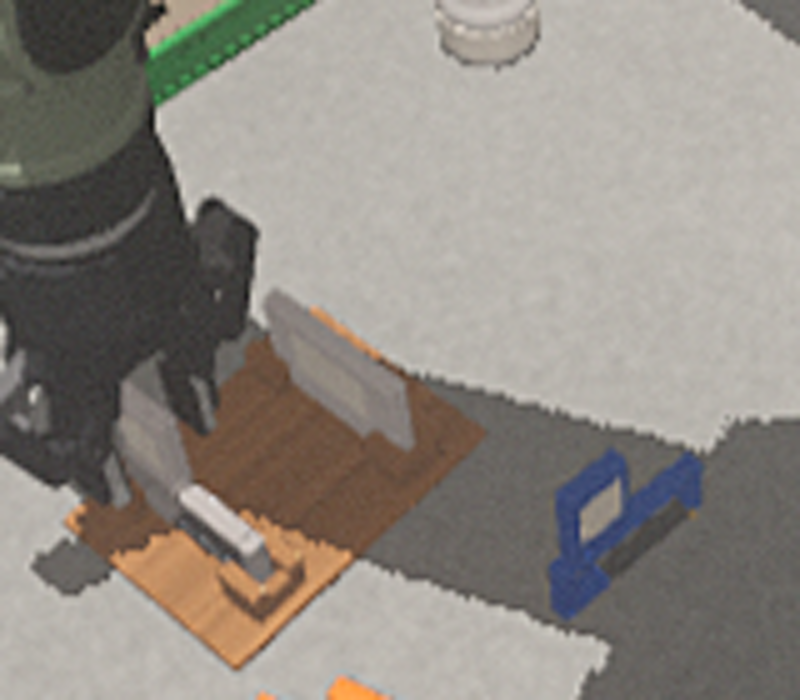

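```bash
python3 -c "
from h import *
crop('w3',270,140,400,420,2.8,'w3c')
u=np.array([np.cos(np.radians(3.8)),np.sin(np.radians(3.8)),0])
for z0 in (.003,.006):
  o=np.array([.5695,.2838,z0])
  for x,z in [(-40,36),(-32,36),(2,36),(2,84),(34,84)]: print(z0,x,z,np.round(proj('w3',o+u*x/1e3+np.array([0,0,z/1e3]))))
"
```

```text
0.003 -40 36 [319. 171.]
0.003 -32 36 [319. 189.]
0.003 2 36 [319. 260.]
0.003 2 84 [318. 317.]
0.003 34 84 [318. 391.]
0.006 -40 36 [319. 172.]
0.006 -32 36 [319. 191.]
0.006 2 36 [319. 263.]
0.006 2 84 [318. 322.]
0.006 34 84 [318. 397.]
```

View pics/w3c.png

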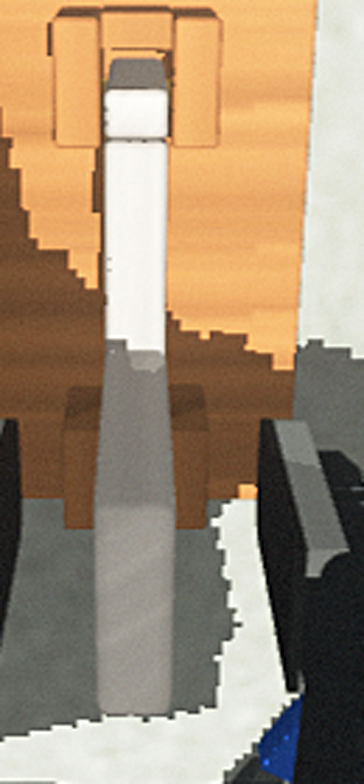

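Call:
jog_arm --pt "0 0 0 0 -0.04 0.03 0" --pt "0 0 0 0 -0.04 0.03 0" --pt "0 0 0 0 -0.04 0.03 0" --pt "0 0 0 0 -0.04 0.03 0" --pt "0 0 0 0 -0.04 0.03 0" --pt "0 0 0 0 -0.04 0.03 0" --pt "0 0 0 0 -0.04 0.03 0" --pt "0 0 0 0 -0.04 0.03 0" --grip_force 70

```text
time: 4.7
tcp_pos: [0.5875, 0.2855, 0.0644]
orientation: [0.682, 0.731, 0.0, 0.0]
force: [-1.8, -0.6, 5.4]
grip_width: 0.0091
```

```bash
python3 -c "
from h import *
st()"
```

```text
t4.70 pos [0.5875 0.2855 0.0644] yaw 93.92 zax [ 7.e-04  1.e-04 -1.e+00] F [-1.78 -0.57  5.38] M [-0.162  0.266 -0.048] w 0.0091
```

Call:
jog_arm --pt "0 0 0 0 0 -0.2 0" --pt "0 0 0 0 0 -0.7 0" --pt "0 0 0 0 0 -1.4 0" --pt "0 0 0 0 0 -2.2 0" --pt "0 0 0 0 0 -3.2 0" --pt "0 0 0 0 0 -4.2 0" --pt "0 0 0 0 0 -5 0" --pt "0 0 0 0 0 -5 0" --pt "0 0 0 0 0 -5 0"

```text
time: 5.6
tcp_pos: [0.5872, 0.2855, 0.2141]
orientation: [0.682, 0.731, 0.0, 0.0]
force: [0.2, 0.1, -1.9]
grip_width: 0.0094
```

```bash
python3 -c "
from h import *
st(); snap('wrist','w4'); snap('side','s4');st();crop('s4',160,150,360,300,4,'s4c')
rel((.57,-.19,.215),87.4)"
```

```text
t5.60 pos [0.5872 0.2855 0.2141] yaw 93.92 zax [ 8.e-04  3.e-04 -1.e+00] F [ 0.17  0.06 -1.88] M [-0.021 -0.038 -0.037] w 0.0094
t5.70 pos [0.5862 0.2851 0.2121] yaw 93.93 zax [-2.7e-03 -9.0e-04 -1.0e+00] F [-0.41  0.59 -2.1 ] M [ 0.04  -0.034 -0.029] w 0.0091
shift [-15.762  -1.623  -0.08 ] turn [-0.0027  0.0009  0.1139]
t5.70 pos [0.5862 0.2851 0.2121] yaw 93.93 zax [-2.7e-03 -9.0e-04 -1.0e+00] F [-0.41  0.59 -2.1 ] M [ 0.04  -0.034 -0.029] w 0.0091
```

View pics/w4.png

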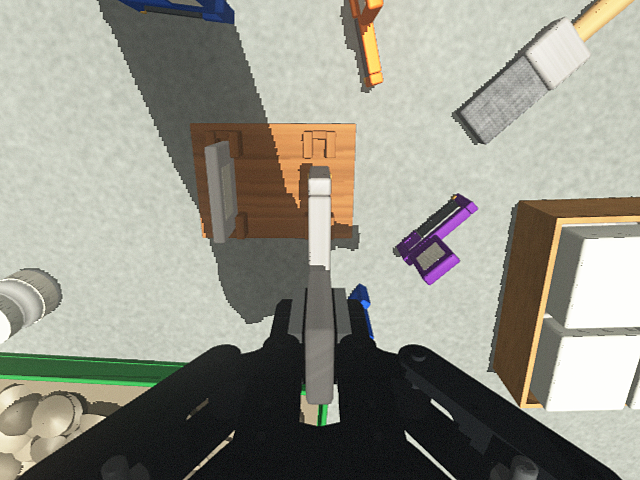

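View pics/s4c.png

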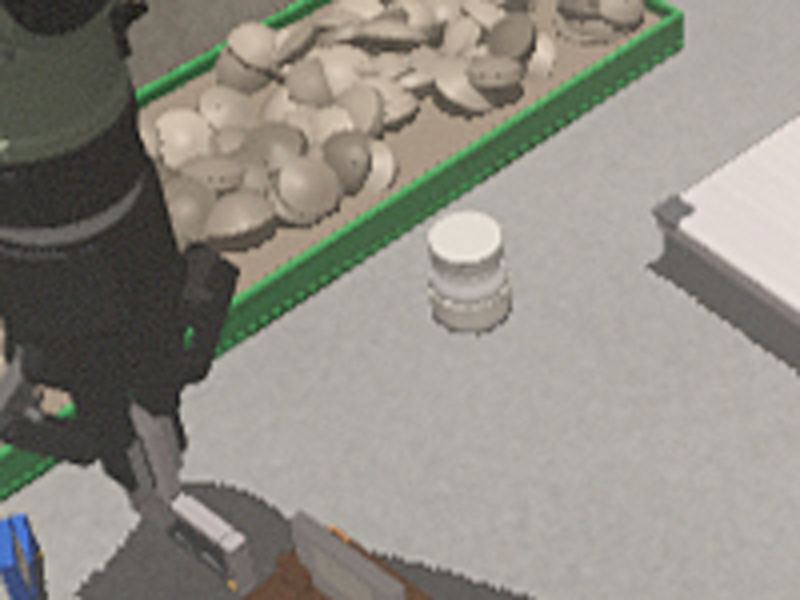

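Call:
jog_arm --pt "0 0 0 -0.7 -0.07 0 0" --pt "0 0 0.02 -2 -0.2 0 0" --pt "0 0 0.04 -3.5 -0.4 0 0" --pt "0 0 0.06 -5 -0.5 0 0" --pt "0 0 0.08 -6.5 -0.7 0 0" --pt "0 0 0.1 -8 -0.8 0 0" --pt "0 0 0.114 -9.5 -1 0 0" --pt "0 0 0.114 -11 -1.2 0 0" --pt "0 0 0.114 -12.5 -1.3 0 0" --pt "0 0 0.114 -13.5 -1.4 0 0" --pt "0 0 0.114 -14.2 -1.5 0 0" --pt "0 0 0.114 -14.4 -1.5 0 0"

```text
time: 6.9
tcp_pos: [0.5707, -0.1507, 0.212]
orientation: [0.724, 0.69, -0.001, -0.001]
force: [0.4, 0.9, -2.5]
grip_width: 0.0094
```

Call:
jog_arm --pt "0 0 0 0 0 0 0" --pt "0 0 0 0 0 0 0" --pt "0 0 0 0 0 0 0" --pt "0 0 0 0 0 0 0"

```text
time: 7.3
tcp_pos: [0.5719, -0.1474, 0.2137]
orientation: [0.722, 0.691, 0.0, -0.0]
force: [0.1, -0.4, -1.5]
grip_width: 0.0094
```

```bash
python3 -c "
from h import *
st(); snap('wrist','w5'); snap('side','s5');st()
"
```

```text
t7.30 pos [ 0.5719 -0.1474  0.2137] yaw 87.49 zax [-2.e-04  3.e-04 -1.e+00] F [ 0.05 -0.42 -1.51] M [ 0.008 -0.05   0.025] w 0.0094
t7.40 pos [ 0.572  -0.1478  0.2139] yaw 87.47 zax [ 1.e-04  0.e+00 -1.e+00] F [-0.43 -0.09 -1.72] M [-0.019 -0.096  0.021] w 0.0098
```

View pics/w5.png

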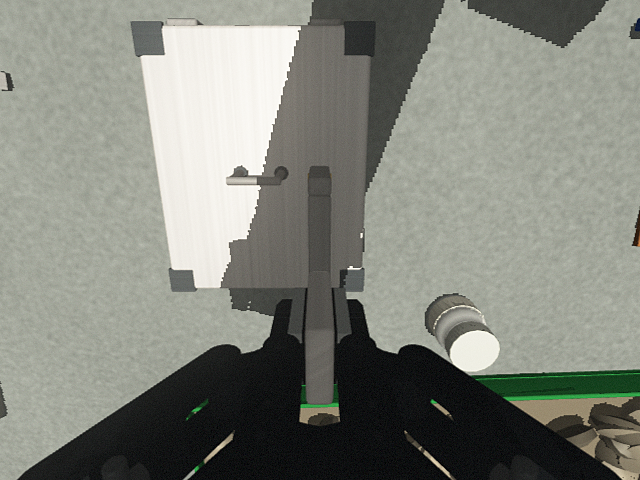

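View pics/s5.png

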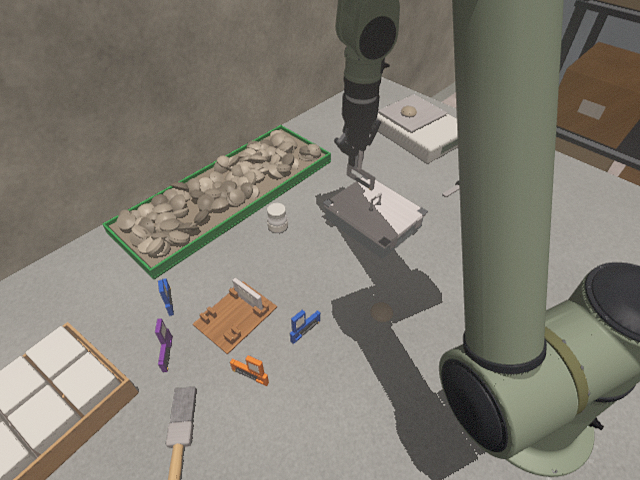

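```bash
python3 -c "
from h import *
crop('w5',210,150,350,210,5.7,'w5c');crop('w5',120,10,390,310,2,'w5d')
"
```

```text
(no output)
```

View pics/w5c.png

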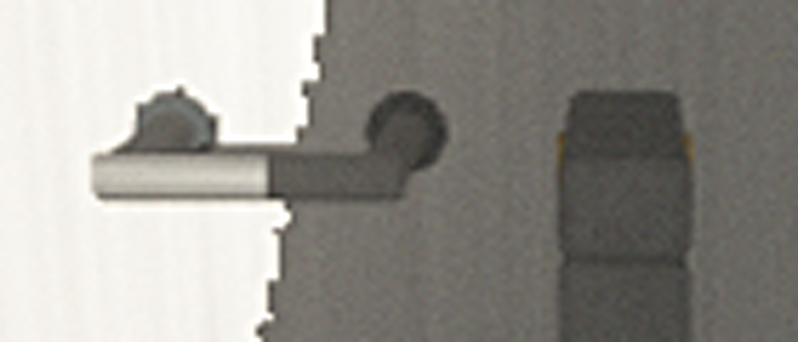

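View pics/w5d.png

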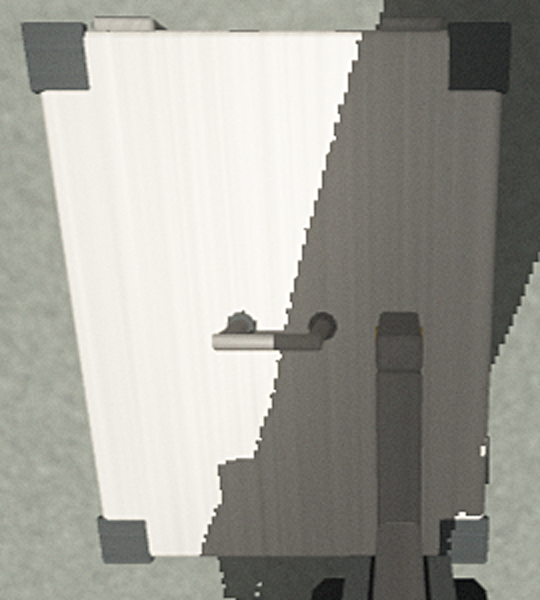

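```bash
python3 - <<'E'
from h import *
g=lambda p:(210+p[0]/5.7,150+p[1]/5.7)
a=atz('w5',*g((176,128)),.061);b=atz('w5',*g((406,130)),.061);print('feet',a,b,(a+b)/2,np.linalg.norm(a-b))
for z in (.08,.085,.09,.095,.1):
    a=atz('w5',*g((92,175)),z);b=atz('w5',*g((405,175)),z);print('bar',z,np.round(a,4),np.round(b,4),np.round((a+b)/2,4),np.linalg.norm(a-b))
d=lambda p:(120+p[0]/2,10+p[1]/2)
C=np.array([atz('w5',*d(p),.06) for p in [(22,22),(511,22),(488,563),(103,563)]]);print(np.round(C,4),C.mean(0),[np.linalg.norm(C[i]-C[(i+1)%4]) for i in range(4)])
for i,j in((0,3),(1,2)): e=C[i]-C[j]; print(np.degrees(np.arctan2(e[1],e[0])))
for i,j in((0,1),(3,2)): e=C[j]-C[i]; print(np.degrees(np.arctan2(-e[0],e[1])))
E
python3 -c "
from h import *
crop('w5',280,250,360,420,4,'w5e')"
```

```text
feet [ 0.53085349 -0.20785427  0.061     ] [ 0.53250878 -0.17618467  0.061     ] [ 0.53168114 -0.19201947  0.061     ] 0.03171283130447875
bar 0.08 [ 0.5334 -0.2151  0.08  ] [ 0.5352 -0.1746  0.08  ] [ 0.5343 -0.1948  0.08  ] 0.040538616092469545
bar 0.085 [ 0.5325 -0.2137  0.085 ] [ 0.5343 -0.174   0.085 ] [ 0.5334 -0.1939  0.085 ] 0.039759005943882764
bar 0.09 [ 0.5316 -0.2124  0.09  ] [ 0.5333 -0.1734  0.09  ] [ 0.5325 -0.1929  0.09  ] 0.03897939579529594
bar 0.095 [ 0.5307 -0.211   0.095 ] [ 0.5324 -0.1728  0.095 ] [ 0.5316 -0.1919  0.095 ] 0.0381997856467091
bar 0.1 [ 0.5298 -0.2096  0.1   ] [ 0.5315 -0.1723  0.1   ] [ 0.5307 -0.191   0.1   ] 0.03742017549812231
[[ 0.4233 -0.2719  0.06  ]
 [ 0.4307 -0.1029  0.06  ]
 [ 0.6408 -0.1113  0.06  ]
 [ 0.6334 -0.2818  0.06  ]] [ 0.5320802  -0.19195655  0.06      ] [np.float64(0.16919668968934604), np.float64(0.21025583743843518), np.float64(0.17066563121991646), np.float64(0.21030700363895202)]
177.3127278497538
177.71297553554768
-2.5022746538962903
-2.4849670730540963
```

View pics/w5e.png

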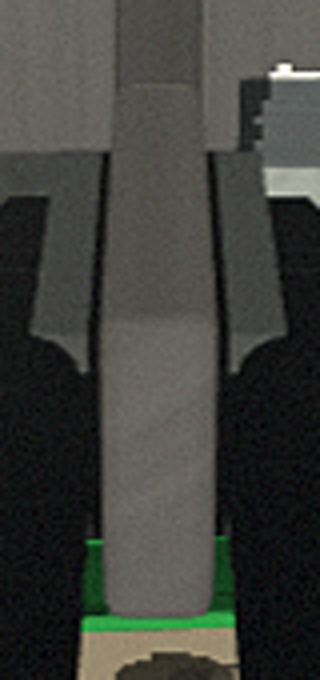

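Run:
```python
from h import *
from scipy.optimize import least_squares
obs=[(-40,36,177.5),(-32,36,195.6),(2,36,271.5),(2,84,330),(34,84,402)]
s,c=pickle.load(open('pics/w5.pkl','rb'));R=Ro.from_quat(s['orientation']).as_matrix();p=np.array(s['tcp_pos'])
def pt(q,x,z): # tool y,z of origin, tilt
    y0,z0,th=q; dy=x*np.cos(th)+z*np.sin(th); dz=-z*np.cos(th)+x*np.sin(th)
    return p+R@np.array([0,(y0+dy)/1e3,(z0+dz)/1e3])
def res(q): return [proj('w5',pt(q,x,z))[1]-v for x,z,v in obs]
r=least_squares(res,[-18,60,0]); print(r.x,np.degrees(r.x[2]),r.fun)
r2=least_squares(lambda q:res([q[0],q[1],0]),[-18,60]); print(r2.x,r2.fun)
print([proj('w5',p+R@np.array([0,.0,.0])), g:=0])
# y check: hook center column
for row in (177,195,400): print(row)
print(proj('w5',p+R@np.array([0,-.05,.03])))
```

```text
[-1.76962741e+01  6.00238365e+01  5.43823449e-03] 0.31158788451019853 [ 0.96684345  1.23754425 -3.22210605 -0.7501803   1.47822484]
[-17.47783081  59.88434667] [ 0.98488842  1.26936109 -3.03996399 -1.09193256  1.66390043]
[array([320.57472228, 326.83369793]), 0]
177
195
400
[320.53256918 192.55168802]
```

```bash
python3 -c "
from h import *
rel((.5414,-.1924,.170),87.5)"
```

```text
shift [-1.531 -0.953  1.462] turn [ 0.0001 -0.     -0.0006]
t7.40 pos [ 0.572  -0.1478  0.2139] yaw 87.47 zax [ 1.e-04  0.e+00 -1.e+00] F [-0.43 -0.09 -1.72] M [-0.019 -0.096  0.021] w 0.0098
```

Call:
jog_arm --pt "0 0 0 -0.5 -0.3 0 0" --pt "0 0 0 -1.1 -0.7 0 0" --pt "0 0 0 -1.53 -0.95 0 0" --pt "0 0 0 -1.53 -0.95 0.5 0" --pt "0 0 0 -1.53 -0.95 1 0" --pt "0 0 0 -1.53 -0.95 1.3 0" --pt "0 0 0 -1.53 -0.95 1.46 0" --pt "0 0 0 -1.53 -0.95 1.46 0" --pt "0 0 0 -1.53 -0.95 1.46 0" --pt "0 0 0 -1.53 -0.95 1.46 0"

```text
time: 8.4
tcp_pos: [0.5418, -0.1933, 0.1707]
orientation: [0.723, 0.691, 0.0, 0.001]
force: [-0.3, -0.5, -1.9]
grip_width: 0.0091
```

```bash
cat >> h.py <<'E'
def avg(n=6):
    L=[]
    for i in range(n):
        ctrl.camera('top'); s=ctrl.observe(); L.append(np.r_[s['tcp_pos'],s['force'],s['ft_torque']])
    L=np.array(L); print('t',s['time'],'avg pos',np.round(L[:,:3].mean(0),4),'F',np.round(L[:,3:6].mean(0),2),'sd',np.round(L[:,3:6].std(0),2),'M',np.round(L[:,6:].mean(0),3))
E
python3 -c "
from h import *
st(); snap('wrist','w6'); snap('side','s6');avg();rel((.5414,-.1924,.17),87.5); crop('s6',300,130,440,250,5.7,'s6c'); crop('w6',240,120,400,240,5,'w6c')"
```

```text
t8.40 pos [ 0.5418 -0.1933  0.1707] yaw 87.41 zax [ 1.1e-03 -5.0e-04 -1.0e+00] F [-0.28 -0.52 -1.87] M [ 0.009 -0.023  0.034] w 0.0091
t 8.8 avg pos [ 0.5415 -0.1932  0.1703] F [-0.42  0.18 -2.07] sd [0.37 0.34 0.5 ] M [-0.003 -0.041  0.021]
shift [0.026 0.001 0.003] turn [ 0.0001  0.0001 -0.0018]
t8.80 pos [ 0.5413 -0.1932  0.1701] yaw 87.40 zax [ 1.e-04 -1.e-04 -1.e+00] F [-0.68 -0.1  -2.33] M [-0.01  -0.03   0.017] w 0.0089
```

View pics/s6c.png

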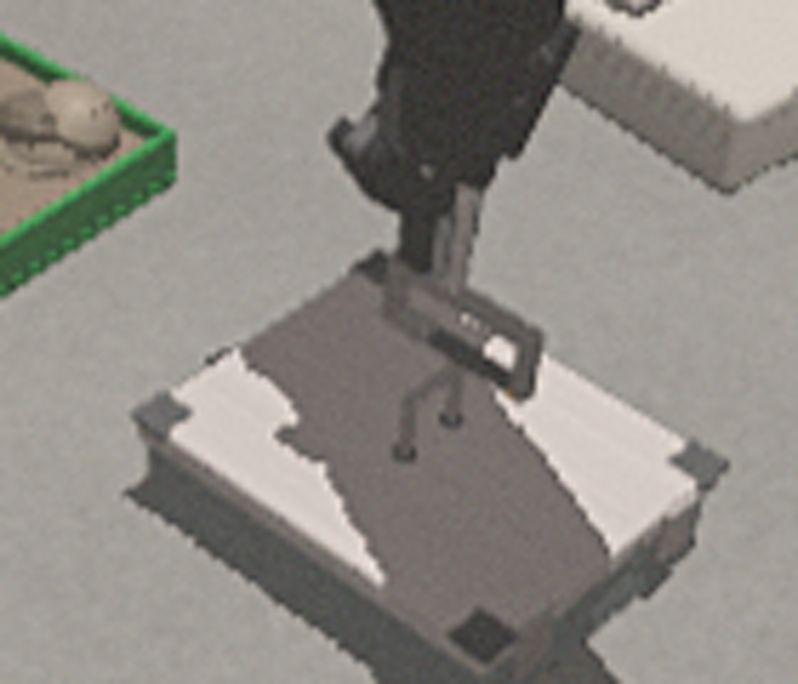

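View pics/w6c.png

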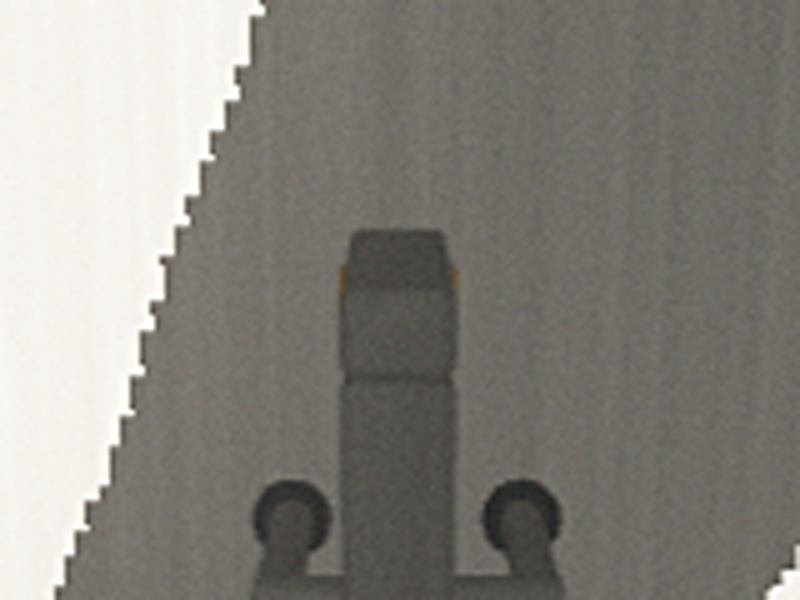

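```bash
python3 -c "
from h import *
a=atz('w6',298.4,223.6,.061);b=atz('w6',344.2,223.4,.061);print(a,b,(a+b)/2,np.linalg.norm(a-b))
print(atz('w6',240+397/5,120+335/5,.144))
for z in (.09,.095,.1): a=atz('w6',240+250/5,120+600/5,z);b=atz('w6',240+563/5,120+600/5,z);print(np.linalg.norm(a-b),a,b)
"
```

```text
[ 0.5313205  -0.20805898  0.061     ] [ 0.53260269 -0.17613374  0.061     ] [ 0.53196159 -0.19209636  0.061     ] 0.031950982531833524
[ 0.48863159 -0.19144107  0.144     ]
0.03892666987056929 [ 0.53256525 -0.21173754  0.09      ] [ 0.53430333 -0.17284969  0.09      ]
0.037985612953986655 [ 0.5307248  -0.21121038  0.095     ] [ 0.53242086 -0.17326265  0.095     ]
0.037044556037403996 [ 0.52888435 -0.21068323  0.1       ] [ 0.53053839 -0.17367562  0.1       ]
```

Call:
jog_arm --pt "0 0 0 0 0 0.08 0" --pt "0 0 0 0 0 0.16 0" --pt "0 0 0 0 0 0.24 0" --pt "0 0 0 0 0 0.3 0" --pt "0 0 0 0 0 0.3 0" --pt "0 0 0 0 0 0.3 0"

```text
time: 9.4
tcp_pos: [0.5413, -0.1932, 0.1609]
orientation: [0.723, 0.691, -0.0, -0.0]
force: [0.2, -0.1, -1.2]
grip_width: 0.0094
```

```bash
python3 -c "
from h import *
avg(4)"
```

```text
t 9.6 avg pos [ 0.5414 -0.1932  0.1611] F [ 0.03 -0.03 -1.74] sd [0.3  0.33 0.29] M [-0.003 -0.02  -0.01 ]
```

Call:
jog_arm --pt "0 0 0 0 0 0.033 0" --pt "0 0 0 0 0 0.067 0" --pt "0 0 0 0 0 0.067 0" --pt "0 0 0 0 0 0.067 0"

```text
time: 10.0
tcp_pos: [0.5413, -0.1932, 0.1589]
orientation: [0.723, 0.691, -0.0, -0.0]
force: [-0.6, 0.4, -1.8]
grip_width: 0.0095
```

```bash
python3 -c "
from h import *
avg(3)"
```

```text
t 10.15 avg pos [ 0.5413 -0.1932  0.159 ] F [-0.04  0.13 -2.07] sd [0.41 0.33 0.09] M [ 0.016 -0.031 -0.009]
```

Call:
jog_arm --pt "0 0 0 0 0 0.033 0" --pt "0 0 0 0 0 0.033 0" --pt "0 0 0 0 0 0.033 0"

```text
time: 10.45
tcp_pos: [0.5413, -0.1932, 0.158]
orientation: [0.723, 0.691, -0.0, -0.0]
force: [0.1, 0.0, -2.0]
grip_width: 0.0091
```

```bash
python3 -c "
from h import *
avg(3)"
```

```text
t 10.6 avg pos [ 0.5413 -0.1932  0.158 ] F [-0.02 -0.55 -1.97] sd [0.27 0.27 0.24] M [ 0.009 -0.016  0.025]
```

Call:
jog_arm --pt "0 0 0 0 0 0.033 0" --pt "0 0 0 0 0 0.033 0" --pt "0 0 0 0 0 0.033 0"

```text
time: 10.9
tcp_pos: [0.5413, -0.1932, 0.1569]
orientation: [0.723, 0.691, -0.0, -0.0]
force: [-0.2, 0.2, -1.9]
grip_width: 0.0089
```

Call:
jog_arm --pt "0 0 0 0 0 0.033 0" --pt "0 0 0 0 0 0.033 0" --pt "0 0 0 0 0 0.033 0"

```text
time: 11.2
tcp_pos: [0.5413, -0.1932, 0.1559]
orientation: [0.723, 0.691, -0.0, -0.0]
force: [0.5, -0.4, -2.2]
grip_width: 0.0093
```

```bash
python3 -c "
from h import *
avg(3)"
```

```text
t 11.35 avg pos [ 0.5413 -0.1932  0.156 ] F [ 0.09  0.19 -2.06] sd [0.41 0.51 0.35] M [ 0.014 -0.032 -0.015]
```

Call:
jog_arm --pt "0 0 0 0 0 0.033 0" --pt "0 0 0 0 0 0.033 0" --pt "0 0 0 0 0 0.033 0"

```text
time: 11.65
tcp_pos: [0.5413, -0.1932, 0.1549]
orientation: [0.723, 0.691, -0.0, -0.0]
force: [-0.2, 1.1, -1.5]
grip_width: 0.0092
```

Call:
jog_arm --pt "0 0 0 0 0 0.033 0" --pt "0 0 0 0 0 0.033 0" --pt "0 0 0 0 0 0.033 0"

```text
time: 11.95
tcp_pos: [0.5413, -0.1932, 0.154]
orientation: [0.723, 0.691, -0.0, -0.0]
force: [-0.8, 0.6, -1.5]
grip_width: 0.0093
```

```bash
python3 -c "
from h import *
avg(3);snap('side','s7');crop('s7',300,130,440,250,5.7,'s7c')"
```

```text
t 12.1 avg pos [ 0.5413 -0.1932  0.154 ] F [-0.21 -0.15 -1.83] sd [0.53 0.31 0.1 ] M [-0.01  -0.038 -0.039]
```

View pics/s7c.png

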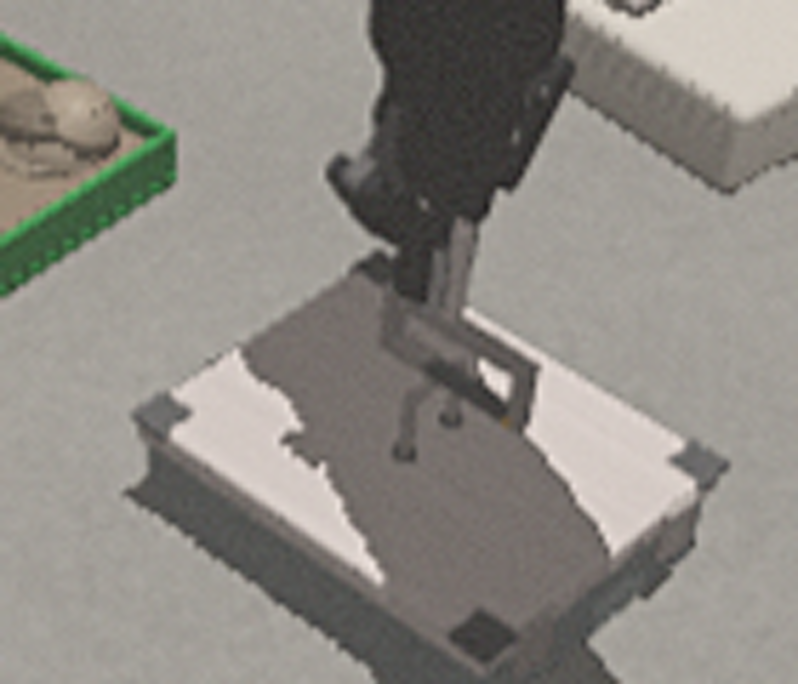

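Close to contact but none felt yet; I continue down in 1 mm steps.

Call:
jog_arm --pt "0 0 0 0 0 0.033 0" --pt "0 0 0 0 0 0.033 0" --pt "0 0 0 0 0 0.033 0"

```text
time: 12.45
tcp_pos: [0.5414, -0.1933, 0.1532]
orientation: [0.723, 0.691, 0.0, 0.0]
force: [0.3, 0.3, -0.7]
grip_width: 0.0093
```

Call:
jog_arm --pt "0 0 0 0 0 0.033 0" --pt "0 0 0 0 0 0.033 0" --pt "0 0 0 0 0 0.033 0"

```text
time: 12.75
tcp_pos: [0.5415, -0.1933, 0.1524]
orientation: [0.723, 0.691, 0.0, 0.0]
force: [-1.0, -0.2, 2.1]
grip_width: 0.0092
```

```bash
python3 -c "
from h import *
avg(2)"
```

```text
t 12.85 avg pos [ 0.5415 -0.1933  0.1523] F [-0.29  1.12  1.49] sd [0.25 0.04 0.33] M [0.004 0.068 0.032]
```

Call:
jog_arm --pt "0 0 0 0 0 0.033 0" --pt "0 0 0 0 0 0.067 0" --pt "0 0 0 0 0 0.067 0" --pt "0 0 0 0 0 0.067 0"

```text
time: 13.25
tcp_pos: [0.5414, -0.1933, 0.1501]
orientation: [0.723, 0.691, 0.0, 0.0]
force: [-0.6, -0.2, 2.5]
grip_width: 0.0092
```

```bash
python3 -c "
from h import *
avg(2)"
```

```text
t 13.35 avg pos [ 0.5414 -0.1932  0.1501] F [-0.62  0.32  2.67] sd [0.32 0.6  0.19] M [-0.024  0.051  0.011]
```

Call:
jog_arm --pt "0 0 0 0 0 0.033 0" --pt "0 0 0 0 0 0.067 0" --pt "0 0 0 0 0 0.1 0" --pt "0 0 0 0 0 0.1 0" --pt "0 0 0 0 0 0.1 0"

```text
time: 13.85
tcp_pos: [0.5414, -0.1932, 0.1471]
orientation: [0.723, 0.691, 0.0, 0.0]
force: [1.0, -0.9, 2.7]
grip_width: 0.0092
```

```bash
python3 -c "
from h import *
avg(2)"
```

```text
t 13.95 avg pos [ 0.5414 -0.1932  0.1471] F [0.57 0.29 2.53] sd [0.53 0.38 0.43] M [-0.013 -0.001 -0.015]
```

Call:
jog_arm --pt "0 0 0 0 0 0.033 0" --pt "0 0 0 0 0 0.067 0" --pt "0 0 0 0 0 0.1 0" --pt "0 0 0 0 0 0.133 0" --pt "0 0 0 0 0 0.133 0"

```text
time: 14.45
tcp_pos: [0.5416, -0.1932, 0.1431]
orientation: [0.723, 0.691, 0.0, 0.0]
force: [0.8, -0.9, 4.0]
grip_width: 0.0091
```

```bash
python3 -c "
from h import *
avg(3)"
```

```text
t 14.6 avg pos [ 0.5415 -0.1933  0.1432] F [0.51 0.56 4.47] sd [0.18 0.34 0.07] M [-0.028 -0.169  0.001]
```

Call:
jog_arm --pt "0 0 0 0 0 0.033 0" --pt "0 0 0 0 0 0.067 0" --pt "0 0 0 0 0 0.1 0" --pt "0 0 0 0 0 0.133 0" --pt "0 0 0 0 0 0.133 0"

```text
time: 15.1
tcp_pos: [0.542, -0.1933, 0.1393]
orientation: [0.723, 0.691, 0.0, 0.001]
force: [1.3, -0.8, 5.7]
grip_width: 0.0092
```

```bash
python3 -c "
from h import *
avg(2)"
```

```text
t 15.2 avg pos [ 0.542  -0.1933  0.1394] F [1.8  0.08 5.52] sd [0.5  0.1  0.49] M [ 0.015 -0.388 -0.006]
```

Call:
jog_arm --pt "0 0 0 0 0 0.033 0" --pt "0 0 0 0 0 0.067 0" --pt "0 0 0 0 0 0.1 0" --pt "0 0 0 0 0 0.1 0"

```text
time: 15.6
tcp_pos: [0.5425, -0.1934, 0.1367]
orientation: [0.723, 0.691, 0.001, 0.001]
force: [2.4, 0.6, 7.3]
grip_width: 0.0092
```

```bash
python3 -c "
from h import *
avg(3);snap('side','s8');snap('wrist','w8');crop('s8',300,130,440,250,5.7,'s8c')"
```

```text
t 15.75 avg pos [ 0.5424 -0.1934  0.1367] F [2.33 0.15 6.6 ] sd [0.35 0.51 0.23] M [ 0.026 -0.49   0.013]
```

View pics/s8c.png

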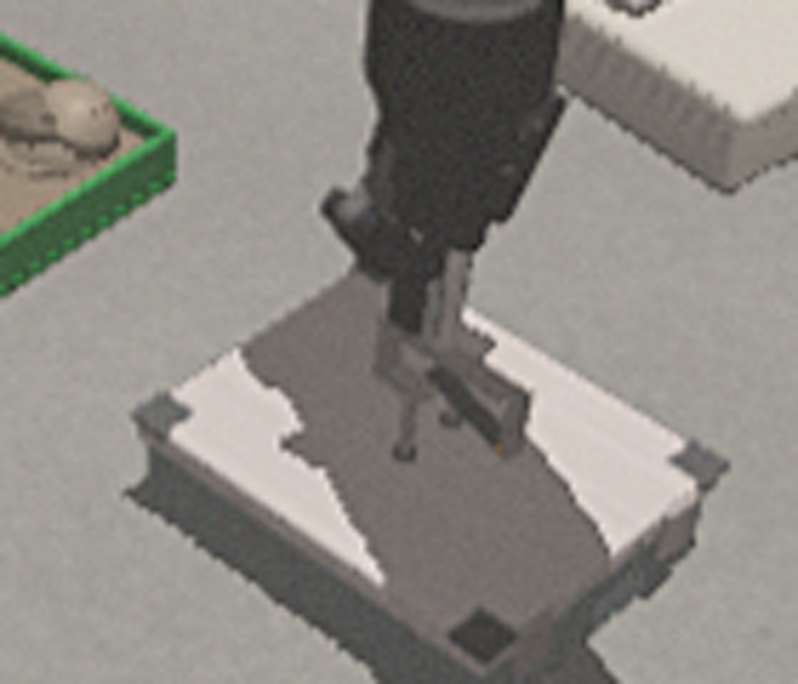

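View pics/w8.png

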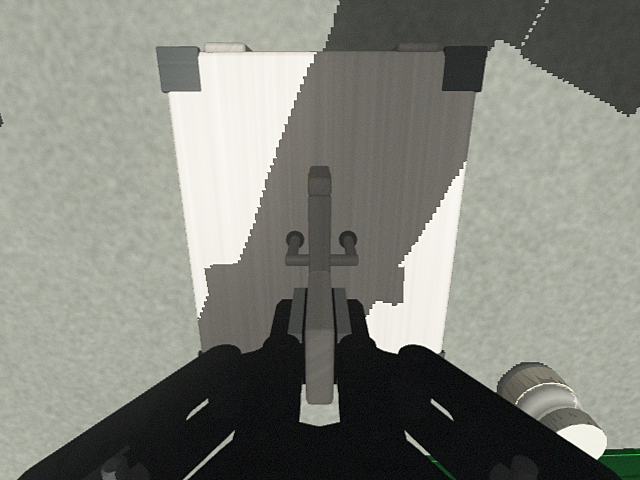

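Call:
jog_arm --pt "0 0 0 0 0 0.04 0" --pt "0 0 0 0 -0.05 0.04 0" --pt "0 0 0 0 -0.1 0.04 0" --pt "0 0 0 0 -0.15 0.04 0" --pt "0 0 0 0 -0.15 0.04 0" --pt "0 0 0 0 -0.15 0.04 0"

```text
time: 16.45
tcp_pos: [0.5356, -0.1924, 0.1336]
orientation: [0.723, 0.691, -0.0, -0.001]
force: [-0.2, -0.4, -1.7]
grip_width: 0.0093
```

```bash
python3 -c "
from h import *
avg(2)"
```

```text
t 16.55 avg pos [ 0.536  -0.1925  0.1337] F [ 0.36 -0.25 -1.45] sd [0.29 0.03 0.13] M [ 0.009  0.002 -0.01 ]
```

Call:
jog_arm --pt "0 0 0 0 -0.06 0 0" --pt "0 0 0 0 -0.12 0 0" --pt "0 0 0 0 -0.18 0 0" --pt "0 0 0 0 -0.24 0 0" --pt "0 0 0 0 -0.3 0 0" --pt "0 0 0 0 -0.34 0 0" --pt "0 0 0 0 -0.34 0 0" --pt "0 0 0 0 -0.34 0 0"

```text
time: 17.35
tcp_pos: [0.5267, -0.1926, 0.1349]
orientation: [0.723, 0.691, 0.0, 0.0]
force: [0.6, 0.9, -1.7]
grip_width: 0.0091
```

```bash
python3 -c "
from h import *
avg(2);snap('side','s9');snap('wrist','w9');crop('s9',300,130,440,250,5.7,'s9c')"
```

```text
t 17.45 avg pos [ 0.5267 -0.1926  0.1349] F [ 0.05  0.44 -2.15] sd [0.56 0.82 0.26] M [-0.016 -0.012  0.012]
```

View pics/s9c.png

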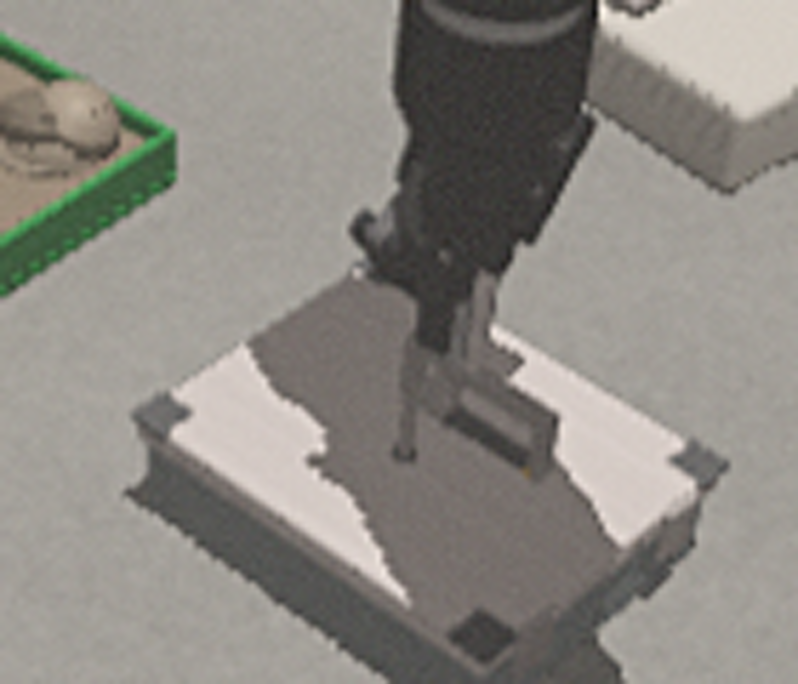

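View pics/w9.png

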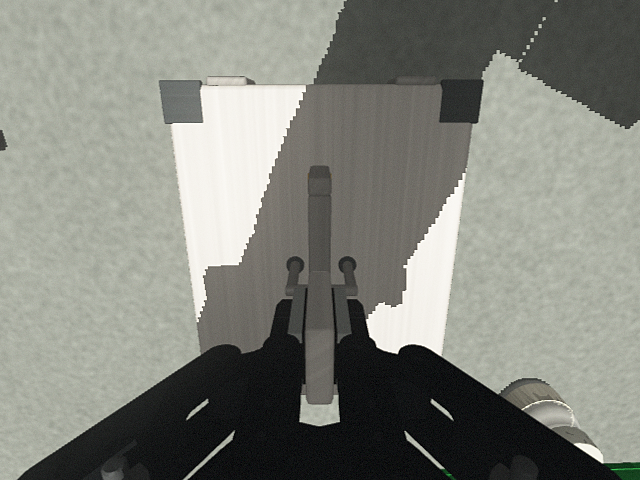

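Call:
jog_arm --pt "0 0 0 0 0 -0.05 0" --pt "0 0 0 0 0 -0.1 0" --pt "0 0 0 0 0 -0.15 0" --pt "0 0 0 0 0 -0.17 0" --pt "0 0 0 0 0 -0.17 0" --pt "0 0 0 0 0 -0.17 0"

```text
time: 18.15
tcp_pos: [0.5266, -0.1925, 0.14]
orientation: [0.723, 0.691, -0.0, 0.0]
force: [0.6, -0.4, -2.1]
grip_width: 0.0092
```

```bash
python3 -c "
from h import *
avg(3)"
```

```text
t 18.3 avg pos [ 0.5266 -0.1925  0.1399] F [-0.4   0.23 -2.33] sd [0.55 0.49 0.22] M [ 0.03   0.012 -0.003]
```

Call:
jog_arm --pt "0 0 0 0 0 -0.02 0" --pt "0 0 0 0 0 -0.02 0" --pt "0 0 0 0 0 -0.02 0"

```text
time: 18.6
tcp_pos: [0.5266, -0.1925, 0.1405]
orientation: [0.723, 0.691, -0.0, -0.0]
force: [0.3, -0.2, -1.6]
grip_width: 0.009
```

```bash
python3 -c "
from h import *
avg(3)"
```

```text
t 18.75 avg pos [ 0.5266 -0.1925  0.1405] F [-0.69 -0.22 -2.16] sd [0.33 0.41 0.19] M [0.008 0.004 0.025]
```

Call:
jog_arm --pt "0 0 0 0 0 -0.03 0" --pt "0 0 0 0 0 -0.03 0" --pt "0 0 0 0 0 -0.03 0"

```text
time: 19.05
tcp_pos: [0.5265, -0.1925, 0.1412]
orientation: [0.723, 0.691, -0.0, -0.0]
force: [0.6, -0.2, -4.9]
grip_width: 0.0094
```

```bash
python3 -c "
from h import *
avg(3)"
```

```text
t 19.2 avg pos [ 0.5265 -0.1925  0.1412] F [ 0.22 -0.5  -4.58] sd [0.65 0.28 0.38] M [-0.061 -0.106 -0.01 ]
```

Call:
jog_arm --pt "0 0 0 0 0 -0.02 0" --pt "0 0 0 0 0 -0.02 0" --pt "0 0 0 0 0 -0.02 0"

```text
time: 19.5
tcp_pos: [0.5265, -0.1924, 0.1418]
orientation: [0.723, 0.691, -0.0, -0.0]
force: [0.6, -0.3, -6.7]
grip_width: 0.009
```

```bash
python3 -c "
from h import *
avg(3)"
```

```text
t 19.65 avg pos [ 0.5265 -0.1924  0.1418] F [ 0.72 -0.7  -7.5 ] sd [0.59 0.44 0.42] M [-0.078 -0.162 -0.016]
```

Call:
jog_arm --pt "0 0 0 0 0 0 0" --pt "0 0 0 0 0 0 0" --pt "0 0 0 0 0 0 0"

```text
time: 19.95
tcp_pos: [0.5265, -0.1925, 0.142]
orientation: [0.723, 0.691, -0.0, -0.0]
force: [-0.1, -0.0, -9.3]
grip_width: 0.0091
```

```bash
python3 -c "
from h import *
snap('side','s10');avg(2);crop('s10',340,180,420,230,9,'s10c')"
```

```text
t 20.1 avg pos [ 0.5265 -0.1924  0.142 ] F [ 0.3  -0.21 -7.88] sd [0.3  0.29 0.56] M [-0.059 -0.11   0.009]
```

View pics/s10c.png

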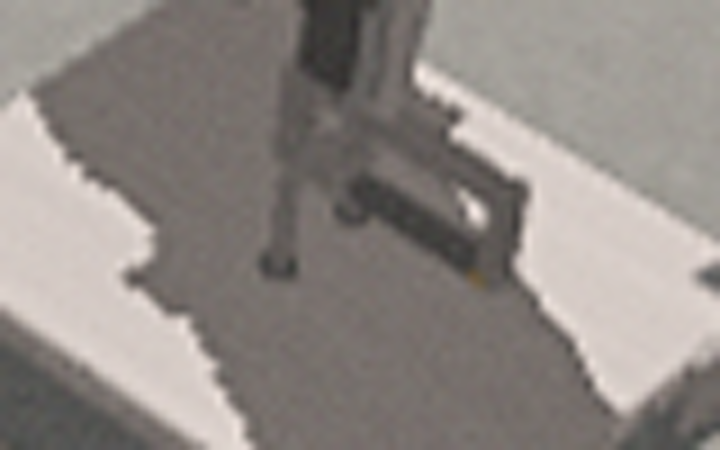

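Call:
jog_arm --pt "0 0 0 0 0 0.08 0" --pt "0 0 0 0 0 0.16 0" --pt "0 0 0 0 0 0.23 0" --pt "-0.03 0 0 0 -0.03 0.25 0" --pt "-0.06 0 0 0 -0.06 0.27 0" --pt "-0.09 0 0 0 -0.09 0.3 0" --pt "-0.09 0 0 0 -0.09 0.33 0" --pt "-0.09 0 0 0 -0.09 0.36 0" --pt "-0.09 0 0 0 -0.09 0.36 0"

```text
time: 21.0
tcp_pos: [0.5243, -0.1926, 0.1314]
orientation: [0.722, 0.69, 0.031, 0.033]
force: [-0.4, 0.0, -2.1]
grip_width: 0.0093
```

```bash
python3 -c "
from h import *
avg(3)"
```

```text
t 21.15 avg pos [ 0.5243 -0.1925  0.1313] F [-0.63  0.13 -1.81] sd [0.34 0.3  0.34] M [ 0.013  0.121 -0.013]
```

Call:
jog_arm --pt "0 0 0 0 0 0.05 0" --pt "0 0 0 0 0 0.1 0" --pt "0 0 0 0 0 0.1 0"

```text
time: 21.45
tcp_pos: [0.524, -0.1923, 0.1279]
orientation: [0.722, 0.69, 0.031, 0.032]
force: [-0.0, 0.7, -2.9]
grip_width: 0.0092
```

Call:
jog_arm --pt "0 0 0 0 0 0.03 0" --pt "0 0 0 0 0 0.03 0" --pt "0 0 0 0 0 0.03 0"

```text
time: 21.75
tcp_pos: [0.5243, -0.1924, 0.1274]
orientation: [0.722, 0.69, 0.031, 0.033]
force: [-0.2, -0.0, -2.4]
grip_width: 0.0089
```

```bash
python3 -c "
from h import *
avg(3)"
```

```text
t 21.9 avg pos [ 0.5243 -0.1924  0.1274] F [ 0.2  -0.21 -1.96] sd [0.48 0.38 0.07] M [0.016 0.097 0.006]
```

Call:
jog_arm --pt "0 0 0 0 0 0.025 0" --pt "0 0 0 0 0 0.025 0" --pt "0 0 0 0 0 0.025 0"

```text
time: 22.2
tcp_pos: [0.5243, -0.1924, 0.1266]
orientation: [0.722, 0.69, 0.031, 0.032]
force: [-0.0, 0.4, -2.1]
grip_width: 0.009
```

```bash
python3 -c "
from h import *
avg(2)"
```

```text
t 22.3 avg pos [ 0.5243 -0.1924  0.1266] F [-0.12  0.17 -1.47] sd [0.11 0.79 0.49] M [-0.008  0.08  -0.024]
```

Call:
jog_arm --pt "0 0 0 0 0 0.02 0" --pt "0 0 0 0 0 0.02 0" --pt "0 0 0 0 0 0.02 0"

```text
time: 22.6
tcp_pos: [0.5244, -0.1924, 0.126]
orientation: [0.722, 0.69, 0.031, 0.032]
force: [-0.1, -0.4, -2.0]
grip_width: 0.009
```

```bash
python3 -c "
from h import *
avg(2)"
```

```text
t 22.7 avg pos [ 0.5244 -0.1924  0.126 ] F [ 0.3   0.61 -1.63] sd [0.21 0.26 0.  ] M [-0.031  0.114  0.046]
```

Call:
jog_arm --pt "0 0 0 0 0 0.02 0" --pt "0 0 0 0 0 0.02 0" --pt "0 0 0 0 0 0.02 0"

```text
time: 23.0
tcp_pos: [0.5245, -0.1925, 0.1256]
orientation: [0.722, 0.69, 0.031, 0.033]
force: [-0.1, -0.2, 0.0]
grip_width: 0.0092
```

Call:
jog_arm --pt "0 0 0 0 0 0.02 0" --pt "0 0 0 0 0 0.02 0" --pt "0 0 0 0 0 0.02 0"

```text
time: 23.3
tcp_pos: [0.5246, -0.1925, 0.125]
orientation: [0.722, 0.69, 0.031, 0.033]
force: [-1.2, 0.3, 2.0]
grip_width: 0.0088
```

```bash
python3 -c "
from h import *
avg(2)"
```

```text
t 23.4 avg pos [ 0.5246 -0.1925  0.125 ] F [-1.03 -0.2   1.16] sd [0.41 0.11 0.35] M [0.067 0.233 0.024]
```

Call:
jog_arm --pt "0 0 0 0 0 -0.012 0" --pt "0 0 0 0 0 -0.012 14" --pt "0 0 0 0 0 -0.012 16" --pt "0 0 0 0 0 -0.012 18" --pt "0 0 0 0 0 -0.012 20" --pt "0 0 0 0 0 -0.012 30" --pt "0 0 0 0 0 -0.012 40" --pt "0 0 0 0 0 -0.012 40" --pt "0 0 0 0 0 -0.012 40"

```text
time: 24.3
tcp_pos: [0.5245, -0.1924, 0.1252]
orientation: [0.722, 0.69, 0.031, 0.033]
force: [0.2, 0.3, -0.0]
grip_width: 0.0343
```

```bash
python3 -c "
from h import *
avg(2);st();snap('side','s11');snap('wrist','w11');crop('s11',320,150,430,240,7,'s11c')"
```

```text
t 24.4 avg pos [ 0.5245 -0.1924  0.1252] F [-0.39  0.27 -0.53] sd [0.23 0.93 0.05] M [ 0.017  0.081 -0.002]
t24.40 pos [ 0.5245 -0.1924  0.1252] yaw 87.39 zax [ 0.0898 -0.0041 -0.9959] F [-0.62  1.2  -0.48] M [-0.014  0.065  0.002] w 0.0342
```

View pics/s11c.png

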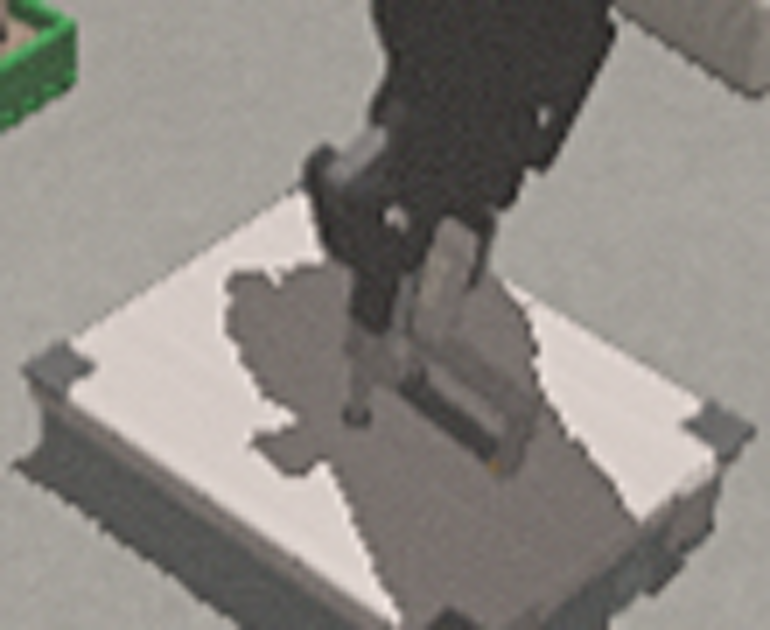

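View pics/w11.png

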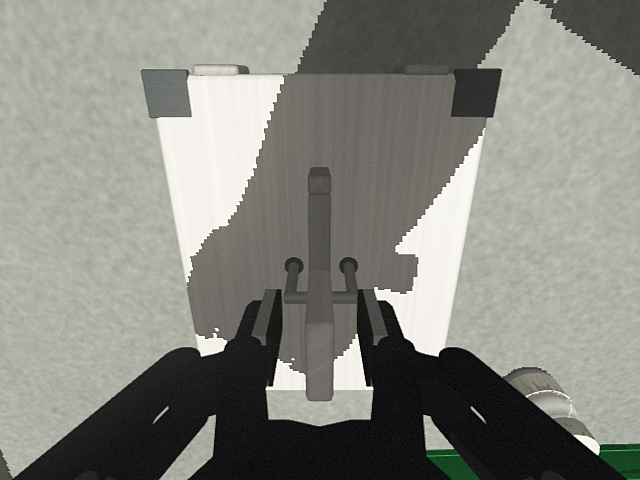

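Call:
jog_arm --pt "0 0 0 0 0 -0.2 40" --pt "0 0 0 0 0 -0.6 40" --pt "0 0 0 0 0 -1.2 40" --pt "0 0 0 0 0 -2 40" --pt "0 0 0 0 0 -3 40" --pt "0 0 0 0 0 -4 40" --pt "0 0 0 0 0 -4 40" --pt "0 0 0 0 0 -4 40"

```text
time: 25.3
tcp_pos: [0.5142, -0.1923, 0.2463]
orientation: [0.722, 0.69, 0.031, 0.034]
force: [0.1, 0.3, -1.4]
grip_width: 0.0344
```

```bash
python3 -c "
from h import *
st();snap('side','s12');snap('wrist','w12');snap('top','t12');crop('s12',320,150,430,240,7,'s12c')"
```

```text
t25.30 pos [ 0.5142 -0.1923  0.2463] yaw 87.39 zax [ 0.0923 -0.0055 -0.9957] F [ 0.08  0.26 -1.39] M [ 0.025  0.098 -0.026] w 0.0344
```

View pics/s12c.png

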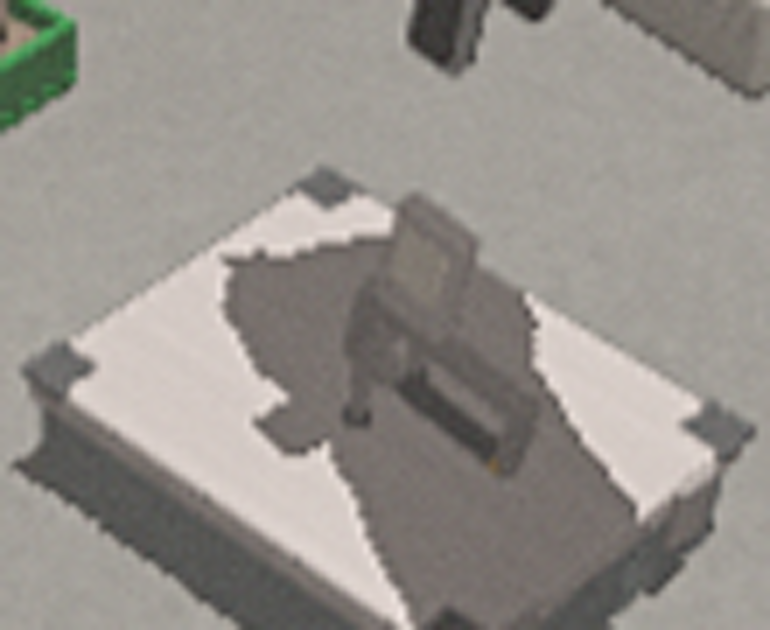

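View pics/w12.png

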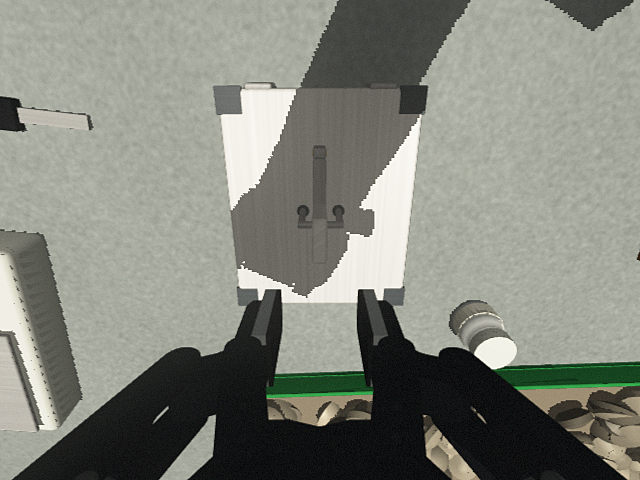

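Call:
jog_arm --pt "0 0 0 0 0 0 40" --pt "0 0 0 0 0 0 40" --pt "0 0 0 0 0 0 40" --pt "0 0 0 0 0 0 40" --pt "0 0 0 0 0 0 40"

```text
time: 25.95
tcp_pos: [0.5137, -0.1919, 0.2446]
orientation: [0.722, 0.69, 0.031, 0.032]
force: [0.8, 0.3, -0.4]
grip_width: 0.0349
```

```bash
python3 -c "
from h import *
st();snap('side','s13')
a=cv2.imread('pics/s12.png').astype(int);b=cv2.imread('pics/s13.png').astype(int);d=abs(a-b)[165:235,360:400];print(d.max(),d.mean())
ctrl.finish_job()"
```

```text
t25.95 pos [ 0.5137 -0.1919  0.2446] yaw 87.40 zax [ 0.0896 -0.0039 -0.996 ] F [ 0.76  0.25 -0.36] M [0.025 0.072 0.026] w 0.0349
93 2.373809523809524
the job is handed in; nothing more can be done
```

```bash
python3 -c "
from h import *
a=cv2.imread('pics/s12.png').astype(int);b=cv2.imread('pics/s13.png').astype(int);d=abs(a-b).max(2)[165:235,360:400];y,x=np.where(d>25);print(len(y),list(zip(x+360,y+165))[:20])
crop('s13',320,150,430,240,7,'s13c')"
```

```text
10 [(np.int64(361), np.int64(185)), (np.int64(361), np.int64(186)), (np.int64(396), np.int64(198)), (np.int64(396), np.int64(199)), (np.int64(361), np.int64(206)), (np.int64(362), np.int64(206)), (np.int64(361), np.int64(207)), (np.int64(366), np.int64(213)), (np.int64(376), np.int64(234)), (np.int64(377), np.int64(234))]
```

View pics/s13c.png

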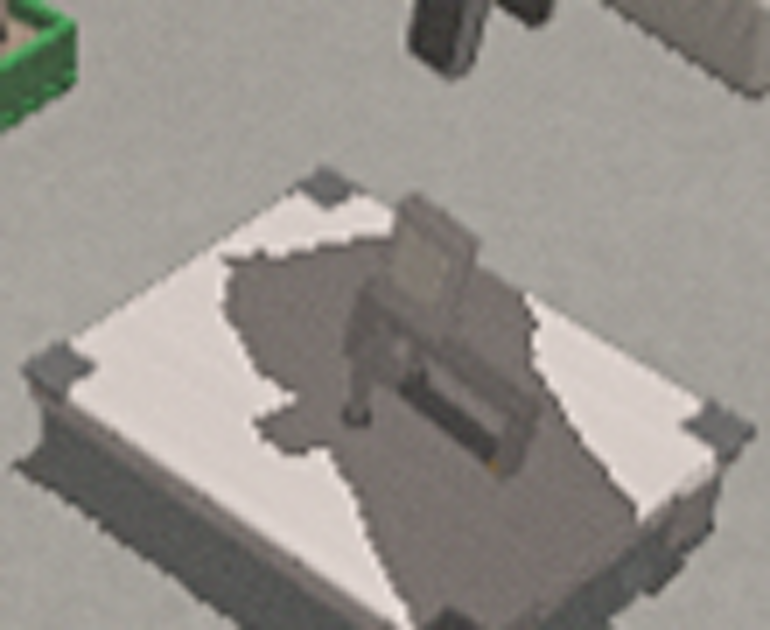

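The hook is clipped on the case eye and let go, and I handed the job in at about 26 s of the 64 s allowed.

- **Clipping on:** I felt the bar at about 0.091 m height. The gate gave with the expected step of about 3.5 N, and pressing peaked at roughly 9 N. I then worked the bar over the nose. Contact force vanished partway across, and the gate looked shut in the side picture afterwards.
- **Tug:** I pulled upward with about 5.5 to 6 N for over half a second and it held. One single reading was 9.3 N, or about 7 N after taking off the hook's weight. I then lowered the hook, tilted about 5°, until it rested with light contact and opened the gripper.
- **Last checks:** After I backed away, the side and wrist pictures show the tag upright on the eye, the bar inside the loop and the gate shut. I judged the gate by eye, because its angle cannot be read directly. The gripper stands more than 100 mm clear.
- **A check that disagreed:** Two side pictures about 0.6 s apart were not identical. Ten pixels differed strongly. Most lie along the edge of the arm's shadow, and the hook itself looks the same in both pictures.
- **Not checked:** I did not measure the other things again at the end. The arm did not come near them, apart from the plain tag beside the hook in the rack. That tag was still standing in its slot, out of the gripper's reach, when I lifted the hook out.

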